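# Weigh two tubs against each other and store the heavier below

## Task

The two black tubs look alike but one holds more. Stand one in each pan of the pivot balance, take your hand off and let the beam tip; then stand the tub whose side drops in the storage nest and the other upright on top of it, both left standing on their own. Leave everything else where it is, and keep the tubs the right way up throughout.

Things in the scene. Friction and masses are not known exactly. Their poses are not given: they have to be found in the camera images.
- tub_1: First of two look-alike black screw-cap objective tubs with unknown contents: body 34 mm in diameter, cap 37 mm in diameter and 16 mm high, 42 mm high in all, 60 to 180 g; the heavier one differs from run to run. Closed, flat cap on top, solid to the touch. Origin at the centre of its underside, z up. It may start in any of three places in front of the balance; a loupe stands a few mm from its side.
- tub_2: The second tub, same in looks and size as tub_1, weight drawn separately. Origin at the centre of its underside, z up. A small vial stands a few mm from its side.
- balance: The fixed pivot balance: grey base plate 85 x 190 mm, 15 mm high, on it a slim column 22 x 32 mm, 87 mm high, that carries the beam's pivot 75 mm above the bench, and two rubber-tipped rest posts under the beam. Origin on the bench under the pivot; y runs along the beam towards the left pan, x is the hinge line (away from the robot). Nothing stands within 25 mm of the pans.
- beam (a joint): Tilt of the balance beam in rad, about its pivot: 0 level, +0.10 left pan fully down, -0.10 right pan fully down. It swings freely and damped; the empty beam hangs about level, a loaded beam goes over to the heavier side (within a second, or up to about 4 s if the weights are close). When one tub is lifted off, the beam swings over to the other, so lift gently.
- pan_left (a point): Centre of the left pan's floor, on the beam 120 mm from the pivot towards the balance's +y and 12 mm below the pivot (so about 63 mm above the bench when level, 12 mm lower or higher when tipped). Aluminium dish fixed to the beam and tilting with it, 41 mm inside diameter at the floor, flaring to 50 mm at the rim, which is 9 mm above the floor and 3 mm thick: a tub stands in it with about 3 mm to spare all round.
- pan_right (a point): The same for the right pan, towards the balance's -y.
- nest: The storage nest: a fixed round aluminium cup on the bench in one of the three places, foot 62 mm in diameter; inside diameter 42 mm, floor 3 mm above the bench, rim 10 mm above the bench and 4 mm thick. One tub stands in it; the other can only stand on top of that tub's flat cap. Origin under its centre on the bench. A petri dish lies beside it.
- loupe: Bystander: black loupe, 33 mm diameter, 32 mm high, upright beside tub_1 (centres 41 to 45 mm apart). Origin under its centre.
- vial: Bystander: small white vial, 22 mm diameter, 49 mm high, upright beside tub_2 (centres 38 to 44 mm apart). Origin under its centre.
- petri_dish: Bystander: closed petri dish, 50 mm diameter, 12 mm high, beside the nest (centres about 61 mm apart). Origin under its centre.
- tweezers_steel: Bystander: steel tweezers, 16 x 125 x 8 mm, lying about along x to the left of the middle place.
- tweezers_black: Bystander: black tweezers, 16 x 118 x 8 mm, lying about along x to the right of the middle place.
- marker_stand: Bystander: green marker holder, 32 x 32 mm, 98 mm high, upright at the left, in front of the desk phone. Origin under its centre.
- wash_bottle: Bystander: white wash bottle, 92 x 64 mm, 192 mm high, upright at the right of the balance. Origin under its centre.
Mind the look-alikes: they are no part of the job. Leave any blue or green look-alike of the tub_1 alone. What is shaped like the tub_2 but brown is not meant.

How it is judged:
By the outcome, as a careful person would: the job done as asked, in the order asked, and still so for the second after the job is handed in, with the robot touching nothing.
It also fails if it takes over 72 s, if anything falls off the work surface, if the arm or the gripper's body presses on something with over 40 N, if the wrist force passes 120 N, or if a joint passes its speed limit or range.

## Robot

A 6-joint arm with a two-finger parallel gripper is mounted at the origin on a cart in front of the work surface, level with it; the furniture and walls round the work are solid. World frame = base frame: x ahead of the robot, y to its left, z up, the work surface at z = 0. Lengths are in m, angles in rad, forces in N, time in s.
With the tool pointing down it reaches from about 0.35 to 0.975 m from the base axis. Payload 4.9 kg.
Tool frame: the origin (TCP) lies at the very end of the fingers, on their centre line; the grasp point (between the pads) lies 19 mm behind it; z points along the fingers, y is the line along which they close (so a half turn about z gives the same grasp; the last joint's range is limited). The gripper opens to 85 mm and grips with 20 to 120 N. Pads are 22 mm wide; open, the fingers measure 114 mm over their backs; the gripper's body (76 mm by 85 mm) begins 54 mm behind the grasp point. The pads swing forward as they close: fully open they stand 13 mm farther back than shut.
Start: joints at [0.995, 0.053, 1.613, -0, 1.476, -0.119], TCP at [0.276, 0.561, 0.196] pointing down, gripper open.
Joint ranges: [-3.01, 3.01], [-1.01, 2.22], [0.06, 2.58], [-1.02, 4.17], [0.09, 2.62], [-3.14, 3.14]. Speed limits (rad/s): [2.57, 2.57, 3.14, 3.14, 3.14, 3.14].

## Interface

Orientations are given as a rotation vector (axis times angle).
In Python, from station import get_obs, get_image, finish_job gives the robot as it stands. The module is installed in compiled form; this text tells all that it offers.
- The arm moves only by the tool carry_out, never from a script. Its argument "rows" is a list of rows, each a list of 7 numbers: the turn, a rotation vector about the tool's x, y, z as a fraction of full scale, then the shift along the tool's x, y, z as a fraction of full scale, then the closure, from -1 (fully open) to 1 (shut). A call has 1 to 5 rows; each row is the pose to reach, as a shift and turn from the pose commanded when the call began, along the tool's axes at that moment, turning the shorter way round; what a row does not reach only later rows make up. Full scale, the value 1, is 300 mm for a shift and pi rad for a turn. A row lasts 1/10 s, in which the tool goes at most 50 mm and 8.59 degrees, less where a joint would pass 70% of its speed; a pose out of reach is approached as far as the arm can. A call with a number of a shift or a turn outside -1 to 1 is refused whole. A call with a gripper value outside its range is refused whole. The fingers move at their own pace and stop on an object; "force" is the grip in N (left out, the last holds). Time passes only in rows, so rows that repeat a pose let the fingers close. It gives the time, the measured TCP pose, the force, the opening and the grip force at its end, in the units of the state.
- get_obs(): the state, without advancing time (a new reading comes with each control period).
- get_image(name): name is "scene" or "top"; returns a dict with "img" (384x512x3 uint8, blue, green, red), "mtx" (3x3 intrinsics, pixels), "R" (3x3) and "t" (3): a world point X has camera coordinates R X + t. Camera axes: x right, y down, z forward; pixel columns grow to the right and rows downward; lengths in m; the calibration is good to about 2 mm. A picture is of the moment at which its call begins. There is no depth.
- finish_job(): hands the job in; it is judged then, once.
The state is a dict: "t": time; "q": joint angles; "dq": joint speeds; "effort": joint torques, N m; "tool_pos": TCP position; "tool_rot": TCP orientation; "contact_force": force on the tool from outside, world axes, zero at the start; "wrist_torque": the same for the moment, N m; "opening": finger opening in m; "grip_force": force on a finger pad.
Only numpy, scipy, OpenCV 4.12 (cv2) and the standard library are available. Lean on these libraries where they do the work, as an engineer would, in place of code of your own. Each camera call takes 0.05 s, during which the arm holds its last target. There are 200 camera calls.

## Working session

There is one attempt and no reset: what is moved stays moved. The work goes in short steps, Python scripts to look and compute and a tool call to move; the robot and the scene stay as the last step left them, time stands still between calls to the robot, and variables do not carry over. Pictures are saved under pics/ and viewed, at most 10 in all, crops included, and the job is handed in when it is done.

Besides the shell and the picture viewer there is one more tool, called after "Call:" in YAML: its name, and indented under it one key for each argument. carry_out: Moves the arm, as the interface text tells. Shift numbers are shares of 300 mm and turn numbers shares of pi rad, none past 1 either way. Its arguments: {"type":"object","properties":{"rows":{"type":"array"},"force":{"type":"number"}},"required":["rows"]}

```bash
mkdir -p pics; cat > h.py <<'E'
import numpy as np, cv2
from station import get_obs,get_image,finish_job
def ray(c,u,v,z):
    d=c['R'].T@(np.linalg.inv(c['mtx'])@[u,v,1]); o=-c['R'].T@c['t']
    return o+d*(z-o[2])/d[2]
def proj(c,X):
    p=c['mtx']@(c['R']@np.array(X)+c['t']); return p[:2]/p[2]
E
python3 - <<'E'
from h import *
for n in ['scene','top']:
    c=get_image(n); cv2.imwrite(f'pics/{n}0.png',cv2.resize(c['img'],(800,600),interpolation=cv2.INTER_CUBIC))
    np.savez(f'{n}0.npz',**c); print(n,-c['R'].T@c['t'],c['R'][2],c['mtx'][0,0])
print(get_obs())
E
```

```text
scene [ 0.0122485  -0.30068838  0.80297291] [ 0.51096732  0.32209823 -0.79697248] 363.2090348100785
top [0.36995321 0.02203767 1.52914526] [ 0.09839941 -0.01017865 -0.99509495] 439.7074739197458
{'t': 0.1, 'q': array([ 9.94971275e-01,  5.33208941e-02,  1.61414475e+00, -7.74780686e-06,
        1.47600536e+00, -1.19019134e-01]), 'dq': array([-0.0015351 ,  0.00038255, -0.00424856, -0.00045275, -0.00346574,
       -0.00130974]), 'effort': array([ 7.04856120e-04, -3.94903636e+01, -3.71363854e+01, -1.05410529e-04,
        3.85225634e-03,  5.29403039e-06]), 'tool_pos': array([0.27534635, 0.56038083, 0.19467452]), 'tool_rot': array([-7.11181898e-01, -3.05938632e+00,  2.77779914e-03]), 'contact_force': array([-0.04363864,  0.42245628,  0.16122203]), 'wrist_torque': array([ 0.06397803, -0.00888515,  0.02305667]), 'grip_force': 0.0, 'opening': 0.08567758245369038}
```

View pics/scene0.png

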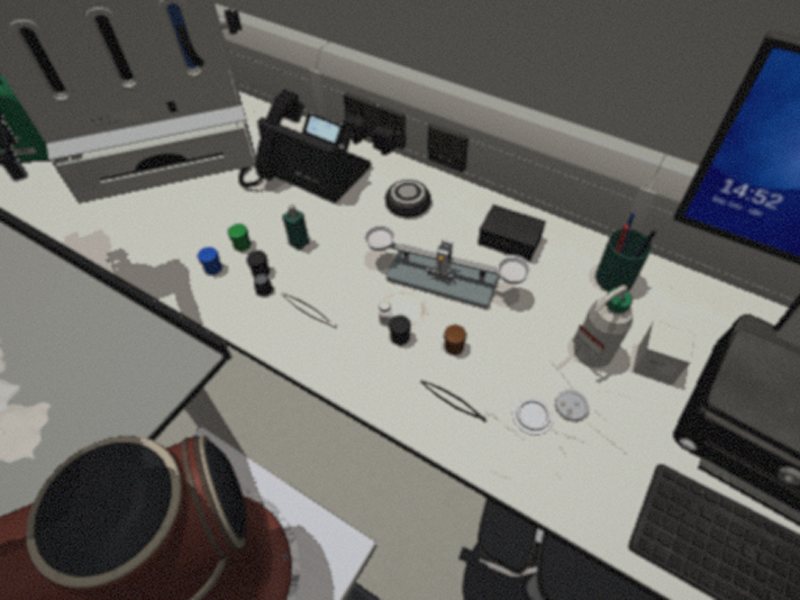

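View pics/top0.png

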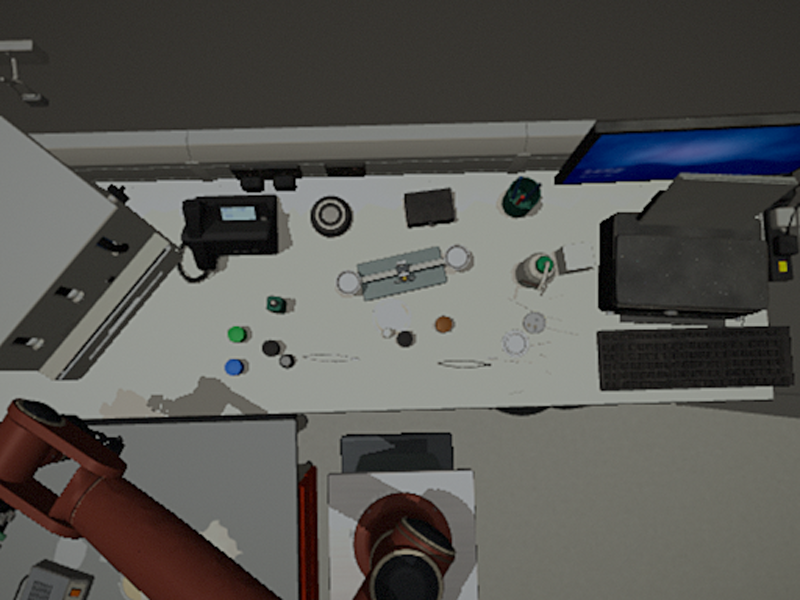

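The left cluster has a tub at top-view (271,348) with the loupe at (287,361). The middle one has a tub at (405,339) with the vial at (387,333). The nest is at (515,343), the petri dish at (534,321), and the pans are at (348,282) and (457,257). The blue, green and brown tubs are decoys.

```bash
python3 - <<'E'
from h import *
T=dict(np.load('top0.npz'));S=dict(np.load('scene0.npz'))
def crop(c,u,v,w,h,k):
    u,v=int(u*.64),int(v*.64); return cv2.resize(c['img'][v-h//2:v+h//2,u-w//2:u+w//2],None,fx=k,fy=k,interpolation=cv2.INTER_CUBIC),(u-w//2,v-h//2)
a,oa=crop(T,403,270,80,60,5);b,ob=crop(S,448,265,120,90,10/3)
d,od=crop(T,522,335,80,60,5);e,oe=crop(S,550,410,80,60,5)
cv2.imwrite('pics/m1.png',np.vstack([np.hstack([a,b]),np.hstack([d,e])])); print(oa,ob,od,oe)
# dark blobs
for n,c,seeds in (('top',T,[(271,348),(287,361),(405,339)]),('scene',S,[(258,262),(262,284),(400,329)])):
    g=c['img'].max(2)
    m=(g<85).astype(np.uint8); k,l,st,ce=cv2.connectedComponentsWithStats(m)
    for s in seeds:
        s=np.array(s)*.64
        i=1+np.argmin(np.hypot(*(ce[1:]-s).T)); print(n,s,ce[i],st[i],ray(c,*ce[i],.021))
E
```

```text
(217, 142) (226, 124) (294, 184) (312, 232)
top [173.44 222.72] [173.32653061 222.39795918] [168 218  12  10  98] [0.42894923 0.27490003 0.021     ]
top [183.68 231.04] [184.34883721 230.51162791] [179 227  10   9  43] [0.40024685 0.23760991 0.021     ]
top [259.2  216.96] [258.92134831 216.4494382 ] [254 212  11  10  89] [ 0.44126135 -0.01840775  0.021     ]
scene [165.12 167.68] [166.32       174.00363636] [158 161  17  29 275] [0.41567777 0.26027625 0.021     ]
scene [167.68 181.76] [166.32       174.00363636] [158 161  17  29 275] [0.41567777 0.26027625 0.021     ]
scene [256.   210.56] [254.85333333 210.59111111] [244 202  19  19 225] [ 0.44003577 -0.0148102   0.021     ]
```

View pics/m1.png

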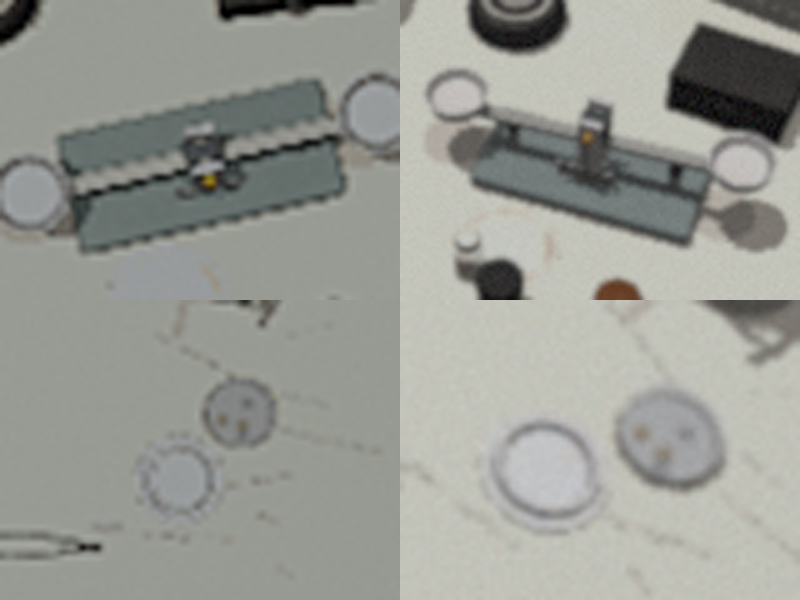

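The pan rims show in the top crop at (30,193) and (376,111), and in the scene crop at (457,96) and (742,163). The nest ring is at (179,480) in the top crop and (545,472) in the scene crop.

```bash
python3 - <<'E'
from h import *
T=dict(np.load('top0.npz'));S=dict(np.load('scene0.npz'))
def tri(p,q):
    A=[];b=[]
    for c,x in((T,p),(S,q)):
        P=c['mtx']@np.c_[c['R'],c['t']]
        for i in(0,1): r=x[i]*P[2]-P[i];A.append(r[:3]);b.append(-r[3])
    return np.linalg.lstsq(np.array(A),np.array(b),rcond=None)[0]
f=lambda x,y,k,o:(np.array([x,y])+.5)/k-.5+o
P={'L':(f(30,193,5,(217,142)),f(57,96,10/3,(226,124)),.072),'R':(f(376,111,5,(217,142)),f(342,163,10/3,(226,124)),.072),
'nest':(f(179,180,5,(294,184)),f(145,172,5,(312,232)),.010),'petri':(f(239,112,5,(294,184)),f(269,138,5,(312,232)),.010)}
for n,(p,q,z) in P.items(): print(n,ray(T,*p,z).round(4),ray(S,*q,z).round(4),tri(p,q).round(4))
# split cluster in scene: column/row profile
g=S['img'].max(2); print(g[158:194,155:180:1][::1])
k,l,st,ce=cv2.connectedComponentsWithStats(((S['img'].max(2)-0.)>150).astype(np.uint8)*0)
for c,(u,v,z) in ((T,(387,333,.049)),(S,(386,310,.03))): print('vial',ray(c,u*.64,v*.64,z))
E
```

```text
L [0.5631 0.1006 0.072 ] [0.5552 0.0947 0.072 ] [0.5648 0.1014 0.0593]
R [ 0.6124 -0.1326  0.072 ] [ 0.6106 -0.134   0.072 ] [ 0.613  -0.133   0.0689]
nest [ 0.4242 -0.262   0.01  ] [ 0.4185 -0.2649  0.01  ] [ 0.4247 -0.2643 -0.0021]
petri [ 0.4702 -0.3057  0.01  ] [ 0.465 -0.308  0.01 ] [ 4.709e-01 -3.080e-01 -4.000e-04]
[[ 50  50  56  53  71  98 116 121 136 173 191 191 194 197 195 196 197 196
  196 195 196 196 198 199 195]
 [ 55  55  68  79  99 114 115 116 126 153 169 173 176 189 194 196 196 196
  199 196 193 196 193 195 194]
 [ 70  81  91 104 118 116 104  95  97 102 106 110 131 165 182 197 192 196
  195 197 193 193 195 196 195]
 [107 113 121 117 110  90  68  62  58  53  51  55  76 106 150 185 196 198
  195 197 196 196 195 195 192]
 [158 151 149 120  85  62  52  49  49  41  46  39  46  61 105 155 187 195
  197 197 195 197 194 194 193]
 [188 189 172 126  78  50  48  43  42  50  50  47  41  46  66 116 167 194
  196 196 196 195 194 197 193]
 [195 191 164 110  62  45  46  48  51  51  48  44  43  45  49  93 163 194
  198 194 193 196 194 195 195]
 [196 189 146  89  52  47  47  46  47  48
[... 2384 characters left out ...]
196 195 193 196 198 191 163 116  76  54  39  32  35  38  51  84
  108 138 158 181 196 193 180]
 [198 197 194 194 197 193 195 194 187 160 135 110  95  84  78  85 108 134
  159 176 188 194 197 198 189]
 [195 195 194 197 198 194 193 195 193 190 185 173 153 145 141 145 156 175
  187 192 193 195 195 197 194]
 [196 197 195 194 192 195 192 196 198 196 197 194 188 187 190 190 189 192
  196 194 195 195 197 193 196]
 [197 192 197 198 195 196 194 196 195 197 196 196 194 198 199 198 195 195
  197 196 197 195 195 197 196]
 [198 193 198 196 195 194 195 196 199 195 196 195 200 193 195 196 194 195
  194 196 196 195 196 196 194]]
vial [0.45218254 0.01986646 0.049     ]
vial [0.45674712 0.01941277 0.03      ]
```

```bash
cat >> h.py <<'E'
from scipy.spatial.transform import Rotation as Ro
def go(x,y,z,deg,o=None,show=True):
    "fractions (turn3, shift3) from the present pose to TCP xyz, closing line at deg, tool down"
    o=o or get_obs(); R=Ro.from_rotvec(o['tool_rot']); best=None
    for d in(deg,deg+180):
        a=np.radians(d); G=Ro.from_matrix(np.array([[-np.sin(a),np.cos(a),0],[np.cos(a),np.sin(a),0],[0,0,-1.]]).T)
        r=(R.inv()*G).as_rotvec()
        if best is None or np.linalg.norm(r)<np.linalg.norm(best): best=r
    s=R.inv().apply(np.array([x,y,z])-o['tool_pos'])
    print('turn',(best/np.pi).round(4),'shift',(s/.3).round(4),'rows',np.linalg.norm(s)/.05,np.degrees(np.linalg.norm(best))/8.59)
E
python3 - <<'E'
from h import *
o=get_obs();print(Ro.from_rotvec(o['tool_rot']).as_matrix().round(3),o['q'][5])
go(.429,.275,.10,-38); 
E
```

```text
[[-0.897  0.441 -0.001]
 [ 0.441  0.897 -0.002]
 [ 0.    -0.002 -1.   ]] -0.11901913351161174
turn [-0.0005 -0.0005 -0.4343] shift [-0.8793 -0.6272  0.3166] rows 6.753219313410678 9.100473916296167
```

Call:
carry_out:
  rows:
    - [0,0,-0.434,-0.879,-0.627,0.317,-0.4]
    - [0,0,-0.434,-0.879,-0.627,0.317,-0.4]
    - [0,0,-0.434,-0.879,-0.627,0.317,-0.4]
    - [0,0,-0.434,-0.879,-0.627,0.317,-0.4]
    - [0,0,-0.434,-0.879,-0.627,0.317,-0.4]

```text
t: 0.6
tool_pos: [0.3847, 0.3578, 0.1276]
tool_rot: [0.414, -3.114, 0.001]
contact_force: [1.0, -0.9, 0.7]
opening: 0.0598
grip_force: 0.0
```

```bash
python3 - <<'E'
from h import *
o=get_obs();print(o['tool_pos'],o['q'],o['opening']);go(.429,.275,.10,-38)
E
```

```text
[0.3847496  0.35777615 0.12762964] [ 6.07439916e-01 -1.34773494e-01  1.91065983e+00 -9.14384755e-05
  1.36635813e+00 -1.22760851e+00] 0.05980819344483079
turn [-0.000e+00 -2.000e-04 -2.048e-01] shift [-0.0704 -0.3048  0.0922] rows 1.9568735357170985 4.290852551626977
```

Call:
carry_out:
  rows:
    - [0,0,-0.19,-0.06,-0.27,0.08,-0.4]
    - [0,0,-0.19,-0.06,-0.27,0.08,-0.4]
    - [0,0,-0.19,-0.06,-0.27,0.08,-0.4]
    - [0,0,-0.19,-0.06,-0.27,0.08,-0.4]
    - [0,0,-0.19,-0.06,-0.27,0.08,-0.4]

```text
t: 1.1
tool_pos: [0.4225, 0.2853, 0.1041]
tool_rot: [1.302, -2.858, 0.0]
contact_force: [0.5, 0.3, 0.9]
opening: 0.0596
grip_force: 0.0
```

```bash
python3 - <<'E'
from h import *
T=get_image('top');S=get_image('scene')
o=get_obs();print(o['tool_pos'],o['q'],o['opening']);go(.429,.275,.10,-38)
out=[]
for c,X in((T,(.429,.275,.04)),(S,(.429,.275,.04))):
    u,v=proj(c,X).astype(int); print(u,v); out.append(cv2.resize(c['img'][v-40:v+40,u-40:u+40],(400,400),interpolation=cv2.INTER_CUBIC))
cv2.imwrite('pics/a.png',np.hstack(out))
print('tcp px',proj(T,o['tool_pos']),proj(S,o['tool_pos']))
E
```

```text
[0.42245538 0.28587506 0.10442926] [ 4.48927580e-01 -1.50513413e-01  1.96520659e+00  1.01253689e-05
  1.32733528e+00 -1.97451290e+00] 0.0598059332170743
turn [ 0.0001 -0.0001 -0.0175] shift [ 0.0129 -0.0403  0.0148] rows 0.26886231475794037 0.36639440134174334
172 222
163 164
tcp px [165.59741878 223.61201126] [153.70876986 148.37790013]
```

View pics/a.png

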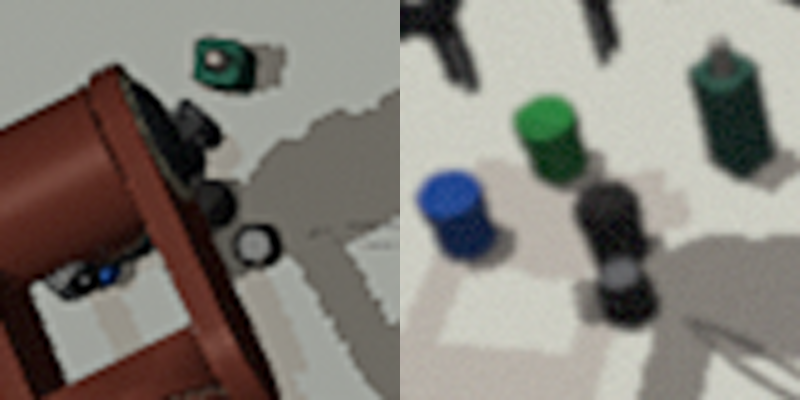

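Scene fingertips straddle the line over the tub, and the cap top at about (608,200) matches the estimate. I'm going down to the cap.

Call:
carry_out:
  rows:
    - [0,0,-0.03,0.013,-0.04,0.015,-0.4]
    - [0,0,-0.03,0.013,-0.04,0.1,-0.4]
    - [0,0,-0.03,0.013,-0.04,0.2,-0.4]
    - [0,0,-0.03,0.013,-0.04,0.294,-0.4]
    - [0,0,-0.03,0.013,-0.04,0.294,-0.4]

```text
t: 1.7
tool_pos: [0.4253, 0.2737, 0.0121]
tool_rot: [1.43, -2.787, -0.001]
contact_force: [-1.1, 0.5, 0.8]
opening: 0.0597
grip_force: 0.0
```

Call:
carry_out:
  rows:
    - [0,0,0,0,0,0,0.4]
    - [0,0,0,0,0,0,0.4]
    - [0,0,0,0,0,0,0.4]
    - [0,0,0,0,0,0,0.4]
    - [0,0,0,0,0,0,0.4]
  force: 30

```text
t: 2.2
tool_pos: [0.4298, 0.2754, 0.0174]
tool_rot: [-1.435, 2.793, -0.0]
contact_force: [0.4, 0.9, -0.3]
opening: 0.0255
grip_force: 0.0
```

```bash
python3 - <<'E'
from h import *
S=get_image('scene');o=get_obs();print(o['tool_pos'],o['opening'],o['grip_force'],proj(S,o['tool_pos']))
u,v=163,164;cv2.imwrite('pics/b.png',cv2.resize(S['img'][v-40:v+40,u-50:u+50],(750,600),interpolation=cv2.INTER_CUBIC))
E
```

```text
[0.42955426 0.27528006 0.01712018] 0.025542400433527616 0.0 [165.74020062 169.46868585]
```

View pics/b.png

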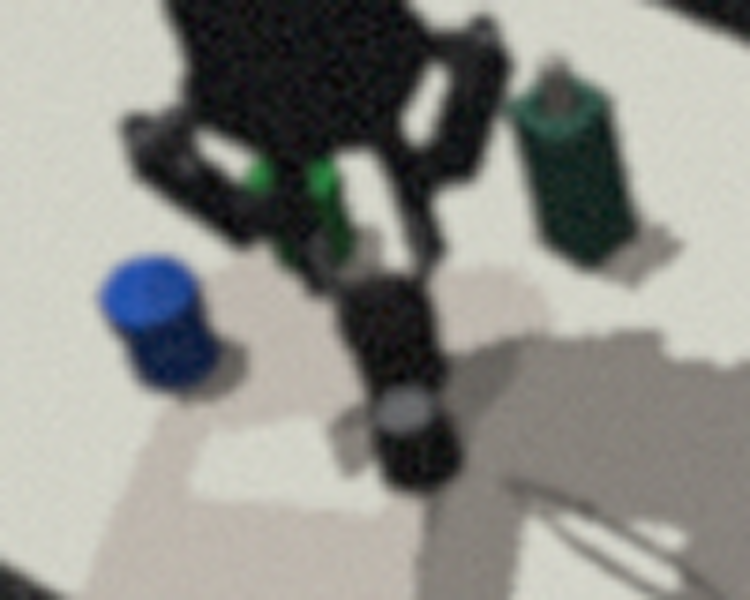

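The fingers closed on nothing. They look either about 30 mm too high, just above the cap, or displaced sideways. I'll open, go down gently and check again.

Call:
carry_out:
  rows:
    - [0,0,0,0,0,0,-0.4]
    - [0,0,0,0,0,0,-0.4]
    - [0,0,0,0,0,0,-0.4]
    - [0,0,0,0,0,0,-0.4]

```text
t: 2.65
tool_pos: [0.4291, 0.2751, 0.0164]
tool_rot: [1.436, -2.794, -0.0]
contact_force: [0.3, -0.4, 0.4]
opening: 0.0596
grip_force: 0.0
```

```bash
python3 - <<'E'
from h import *
S=get_image('scene');T=get_image('top');o=get_obs();print(o['tool_pos'],o['opening'],o['contact_force'],proj(S,o['tool_pos']),proj(T,o['tool_pos']))
u,v=160,158;a=cv2.resize(S['img'][v-40:v+40,u-27:u+27],(400,600),interpolation=cv2.INTER_CUBIC)
u,v=173,215;b=cv2.resize(T['img'][v-40:v+40,u-27:u+27],(400,600),interpolation=cv2.INTER_CUBIC)
# brighten shadows to tell blacks apart
f=lambda i:(255*(i/255.)**.45).astype(np.uint8)
cv2.imwrite('pics/c.png',f(np.hstack([a,b])))
E
```

```text
[0.4291259  0.2750817  0.01642128] 0.059782060810378644 [ 0.21896114 -0.15488377 -1.11999751] [165.74828465 169.75517864] [173.49758488 222.39396829]
```

View pics/c.png

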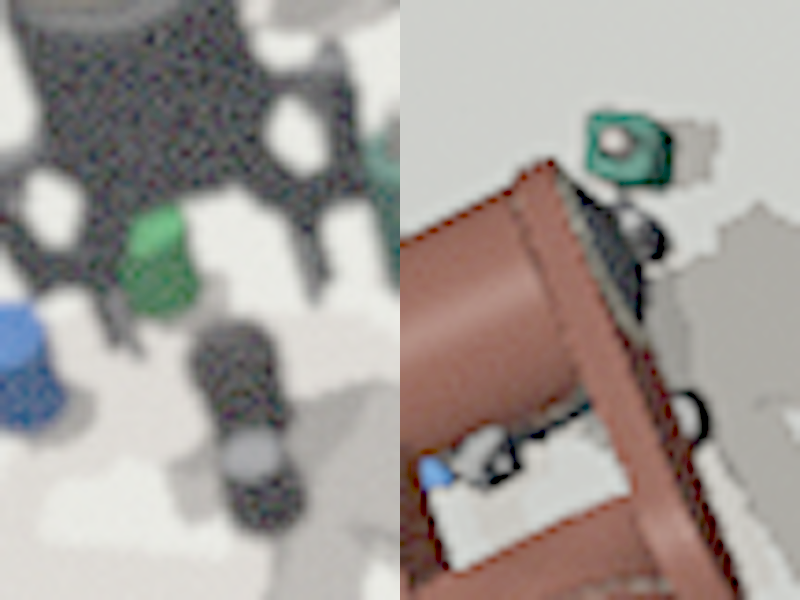

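```bash
python3 - <<'E'
from h import *
S=get_image('scene');o=get_obs();p=o['tool_pos'];y=Ro.from_rotvec(o['tool_rot']).as_matrix()[:,1]
for z in(.017,.03,.04,.05,.06): print(z,[proj(S,[*(p+s*.034*y)[:2],z]).round(1) for s in(-1,0,1)])
print('knuckle mid',[(z,proj(get_image('top'),[p[0],p[1],z]).round(1)) for z in(.06,.1,.14)])
print('cap',proj(S,[.429,.275,.042]), proj(S,[.429,.275,0]))
E
```

```text
0.017 [array([177.4, 166. ]), array([165.7, 169.6]), array([153.8, 173.3])]
0.03 [array([176.5, 163. ]), array([164.7, 166.6]), array([152.7, 170.4])]
0.04 [array([175.9, 160.6]), array([163.9, 164.3]), array([151.8, 168. ])]
0.05 [array([175.2, 158.3]), array([163.1, 161.9]), array([150.9, 165.7])]
0.06 [array([174.5, 155.8]), array([162.3, 159.5]), array([150. , 163.3])]
knuckle mid [(0.06, array([171.3, 221.9])), (0.1, array([169.2, 221.5])), (0.14, array([166.9, 221. ]))]
cap [163.74575541 163.87874686] [166.98117158 173.47247865]
```

The xy is right. The fingertips really sit at z≈0.05, about 35 mm higher than reported, so I'll go lower in small steps and watch the force.

Call:
carry_out:
  rows:
    - [0,0,0,0,0,0.03,-0.4]
    - [0,0,0,0,0,0.06,-0.4]
    - [0,0,0,0,0,0.07,-0.4]
    - [0,0,0,0,0,0.07,-0.4]

```text
t: 3.35
tool_pos: [0.4282, 0.2746, -0.0059]
tool_rot: [1.435, -2.792, -0.0]
contact_force: [-0.1, 0.2, -0.2]
opening: 0.0593
grip_force: 0.0
```

```bash
python3 - <<'E'
from h import *
S=get_image('scene');o=get_obs();print(o['tool_pos'],o['opening'],o['contact_force'],o['effort'])
u,v=160,158;a=cv2.resize(S['img'][v-40:v+40,u-40:u+40],(600,600),interpolation=cv2.INTER_CUBIC)
cv2.imwrite('pics/d.png',(255*(a/255.)**.45).astype(np.uint8))
E
```

```text
[ 0.42864591  0.27487293 -0.00526752] 0.060167114887048366 [ 0.21671143  0.47152483 -0.17909665] [ 6.18780768e-05 -3.08225799e+01 -3.09531248e+01 -5.51116682e-04
  8.44309019e-03  2.42182858e-05]
```

View pics/d.png

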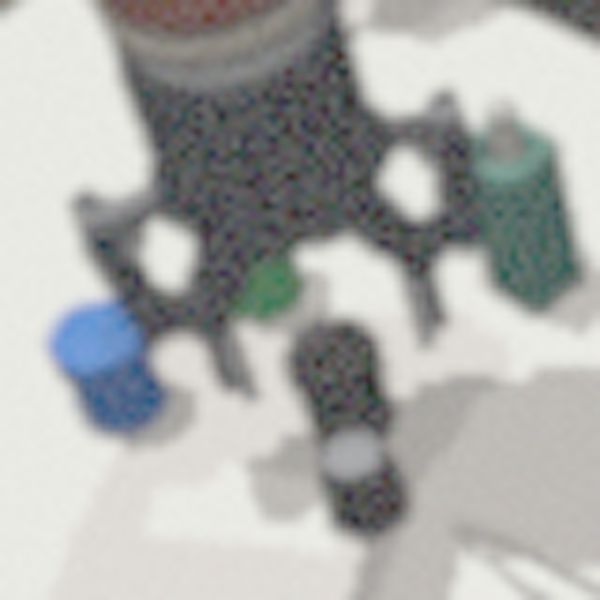

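Fingertips at (245,390) and (430,340) put them at about z=0.030 with no contact, which confirms a height offset of about +36 mm. I'll go 11 mm lower and grip.

Call:
carry_out:
  rows:
    - [0,0,0,0,0,0.02,-0.4]
    - [0,0,0,0,0,0.037,-0.4]
    - [0,0,0,0,0,0.037,-0.4]

```text
t: 3.7
tool_pos: [0.4285, 0.2748, -0.0166]
tool_rot: [1.435, -2.793, -0.0]
contact_force: [-0.6, -0.3, -0.7]
opening: 0.0598
grip_force: 0.0
```

Call:
carry_out:
  rows:
    - [0,0,0,0,0,0,0.5]
    - [0,0,0,0,0,0,0.5]
    - [0,0,0,0,0,0,0.5]
    - [0,0,0,0,0,0,0.5]
    - [0,0,0,0,0,0,0.5]
  force: 30

```text
t: 4.2
tool_pos: [0.4295, 0.2753, -0.0153]
tool_rot: [-1.436, 2.794, 0.0]
contact_force: [-0.7, -0.2, 1.7]
opening: 0.0346
grip_force: 30.2
```

Call:
carry_out:
  rows:
    - [0,0,0,0,0,0,-0.3]
    - [0,0,0,0,0,0,-0.3]
    - [0,0,0,0,0,0,-0.3]
    - [0,0,0,0,0,-0.027,-0.3]
    - [0,0,0,0,0,-0.027,-0.3]

```text
t: 4.7
tool_pos: [0.4301, 0.2755, -0.0063]
tool_rot: [-1.435, 2.792, -0.0]
contact_force: [0.7, 0.2, 0.2]
opening: 0.0556
grip_force: 0.0
```

Call:
carry_out:
  rows:
    - [0,0,0,0,0,0,0.5]
    - [0,0,0,0,0,0,0.5]
    - [0,0,0,0,0,0,0.5]
    - [0,0,0,0,0,0,0.5]
    - [0,0,0,0,0,0,0.5]

```text
t: 5.2
tool_pos: [0.4295, 0.2753, -0.0069]
tool_rot: [-1.436, 2.794, 0.0]
contact_force: [-1.6, -1.8, 5.2]
opening: 0.0341
grip_force: 30.0
```

```bash
python3 - <<'E'
from h import *
o=get_obs();print(o['tool_pos'],o['opening'],o['grip_force'],o['contact_force']);go(.429,.275,.08,-42)
E
```

```text
[ 0.42946593  0.2753044  -0.00685589] 0.03409463933615164 29.956065638107248 [-1.61158634 -1.75806577  5.22642298]
turn [-0.      0.0001  0.0356] shift [ 0.0016  0.0006 -0.2895] rows 1.7371534388934977 0.7450454295264048
```

Call:
carry_out:
  rows:
    - [0,0,0,0,0,-0.02,0.5]
    - [0,0,0,0,0,-0.08,0.5]
    - [0,0,0,0,0,-0.2,0.5]
    - [0,0,0,0,0,-0.4,0.5]
    - [0,0,0,0,0,-0.4,0.5]

```text
t: 5.7
tool_pos: [0.4326, 0.2766, 0.1189]
tool_rot: [-1.431, 2.785, -0.001]
contact_force: [1.1, 0.3, -0.6]
opening: 0.0341
grip_force: 30.0
```

```bash
python3 - <<'E'
from h import *
S=get_image('scene');o=get_obs();print(o['tool_pos'],o['opening'],o['grip_force'],o['contact_force'],proj(S,o['tool_pos']))
u,v=158,145;a=cv2.resize(S['img'][v-40:v+40,u-40:u+40],(600,600),interpolation=cv2.INTER_CUBIC)
cv2.imwrite('pics/e.png',(255*(a/255.)**.45).astype(np.uint8))
go(.563,.1006,.13,12)
E
```

```text
[0.43232393 0.27651573 0.11820591] 0.03449380002020089 29.998777846922167 [ 0.78245917  0.76436465 -0.53443505] [157.69731409 143.72039715]
turn [-0.0026  0.0018 -0.2644] shift [ 0.2229 -0.6957 -0.0377] rows 4.389153965260232 5.541567309942292
```

View pics/e.png

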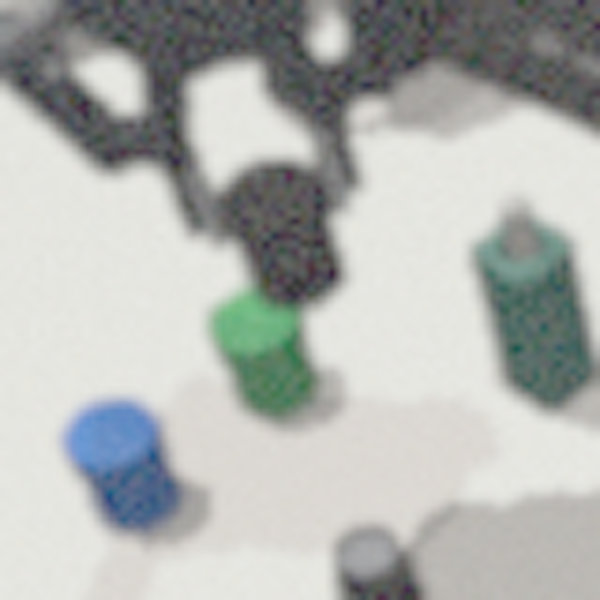

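The tub hangs upright between the fingertips, with its cap top at about (277,190). The loupe is still standing. Next I refine the pan and nest centres in the top image and check the held tub's position.

```bash
python3 - <<'E'
from h import *
T=dict(np.load('top0.npz'));S=dict(np.load('scene0.npz'))
print('held cap: seen (154.9,130.3) exp',proj(S,[.4324,.2765,.167]))
g=cv2.resize(T['img'],None,fx=4,fy=4,interpolation=cv2.INTER_CUBIC).astype(int)
for n,X in(('L',(.5631,.1006,.072)),('R',(.6124,-.1326,.072)),('nest',(.4242,-.262,.01))):
    u,v=((proj(T,X)+.5)*4-.5).astype(int); w=g[v-40:v+41,u-40:u+41]
    print(n,w[40,16:66:3].min(1), w[16:66:3,40].min(1))
    G=w.min(2).astype(np.uint8)
    for th in((150,155,160) if n!='nest' else (150,155,160,165)):
        k,l,st,ce=cv2.connectedComponentsWithStats((G>th).astype(np.uint8),connectivity=4)
        i=l[40,40]; c=(ce[i]+[u-40,v-40]+.5)/4-.5
        print(th,i,st[i],ray(T,*c,.068 if n!='nest' else .008).round(4))
E
```

```text
held cap: seen (154.9,130.3) exp [153.1623114  130.08683394]
L [118 149 155 154 152 152 152 152 152 151 153 152 151 151 154 155 144] [121 147 155 153 152 152 152 152 152 152 151 151 152 152 157 151 132]
150 6 [  20   20   43   42 1420] [0.5635 0.1012 0.068 ]
155 0 [   0    0   81   81 6249] [0.5639 0.1015 0.068 ]
160 0 [   0    0   81   81 6556] [0.564  0.1016 0.068 ]
R [109 138 159 154 152 152 152 153 152 152 152 152 151 151 153 158 149] [ 97 142 161 155 152 150 151 152 152 151 151 152 152 152 153 158 145]
150 8 [  21   21   43   43 1460] [ 0.6121 -0.1335  0.068 ]
155 0 [   0    0   81   81 6221] [ 0.6138 -0.1325  0.068 ]
160 0 [   0    0   81   81 6543] [ 0.6136 -0.1324  0.068 ]
nest [134 153 155 153 151 151 151 151 151 152 152 152 152 154 157 140 126] [130 141 152 153 151 151 151 151 151 151 151 151 152 153 155 147 135]
150 6 [  16   17   44   44 1198] [ 0.4253 -0.2625  0.008 ]
155 0 [   0    0   81   81 6444] [ 0.4251 -0.2621  0.008 ]
160 0 [   0    0   81   81 6561] [ 0.4251 -0.2623  0.008 ]
165 0 [   0    0   81   81 6561] [ 0.4251 -0.2623  0.008 ]
```

```bash
python3 - <<'E'
from h import *
go(.5635,.1008,.12,12)
E
```

```text
turn [-0.0026  0.0018 -0.2644] shift [ 0.2217 -0.6965 -0.0044] rows 4.385722259949849 5.541567309942292
```

Call:
carry_out:
  rows:
    - [0,0,-0.05,0.04,-0.14,0,0.5]
    - [0,0,-0.1,0.08,-0.28,0,0.5]
    - [0,0,-0.15,0.125,-0.42,0,0.5]
    - [0,0,-0.2,0.17,-0.56,0,0.5]
    - [0,0,-0.24,0.222,-0.697,0,0.5]

```text
t: 6.25
tool_pos: [0.559, 0.1105, 0.1098]
tool_rot: [2.291, -2.129, 0.017]
contact_force: [0.5, 0.1, -2.1]
opening: 0.0344
grip_force: 30.1
```

Call:
carry_out:
  rows:
    - [0,0,-0.024,0,0,0,0.5]
    - [0,0,-0.024,0,0,0,0.5]
    - [0,0,-0.024,0,0,0,0.5]

```text
t: 6.55
tool_pos: [0.5559, 0.1304, 0.1095]
tool_rot: [2.333, -2.062, 0.04]
contact_force: [-0.5, 0.5, -1.6]
opening: 0.0341
grip_force: 30.1
```

```bash
python3 - <<'E'
from h import *
o=get_obs();print(o['tool_pos'],o['opening'],o['contact_force']);go(.5635,.1008,.07,12)
E
```

```text
[0.55592477 0.13041844 0.10950763] 0.0340944392948514 [-0.47419647  0.5161896  -1.62751704]
turn [ 0.0016 -0.0118 -0.0275] shift [ 0.0961 -0.0134  0.1353] rows 0.9990973883944115 0.6270564622063348
```

Call:
carry_out:
  rows:
    - [0.0016,-0.0118,-0.0275,0.096,-0.0134,0,0.5]
    - [0.0016,-0.0118,-0.0275,0.096,-0.0134,0,0.5]
    - [0.0016,-0.0118,-0.0275,0.096,-0.0134,0,0.5]
    - [0.0016,-0.0118,-0.0275,0.096,-0.0134,0,0.5]

```text
t: 6.95
tool_pos: [0.5594, 0.14, 0.1108]
tool_rot: [2.357, -2.037, 0.058]
contact_force: [-0.2, 1.0, -1.6]
opening: 0.0341
grip_force: 30.1
```

```bash
python3 - <<'E'
from h import *
o=get_obs();print(o['tool_pos'],o['q'],o['dq'].round(3),o['opening'],o['contact_force']);go(.5635,.1008,.07,12)
print(Ro.from_rotvec(o['tool_rot']).as_matrix().round(3))
E
```

```text
[0.55943303 0.13997572 0.11079015] [ 0.1410576   0.00639201  1.80615402 -0.04671557  1.32429464 -3.13470646] [-0.003  0.    -0.002  0.002  0.001 -0.   ] 0.03410449348019204 [-0.16458278  1.00222491 -1.63445509]
turn [-0.0011 -0.0145 -0.0204] shift [0.1249 0.0062 0.1417] rows 1.1340394241241973 0.5239048473878367
[[ 0.145 -0.989  0.011]
 [-0.988 -0.145 -0.044]
 [ 0.045 -0.005 -0.999]]
```

The last joint has reached its limit (q6≈-3.13), so I'll back the yaw off to -5°.

```bash
python3 - <<'E'
from h import *
go(.5635,.1008,.1,-5)
E
```

```text
turn [-0.0032 -0.0142  0.0741] shift [0.1294 0.0057 0.0418] rows 0.8167507100890594 1.5816881706879795
```

Call:
carry_out:
  rows:
    - [-0.003,-0.014,0.074,0.06,0.0057,0.0,0.5]
    - [-0.003,-0.014,0.074,0.129,0.0057,0,0.5]
    - [-0.003,-0.014,0.074,0.129,0.0057,0,0.5]
    - [-0.003,-0.014,0.074,0.129,0.0057,0,0.5]

```text
t: 7.35
tool_pos: [0.5635, 0.101, 0.1126]
tool_rot: [-2.122, 2.316, -0.001]
contact_force: [0.7, 0.7, -0.7]
opening: 0.0339
grip_force: 30.1
```

```bash
python3 - <<'E'
from h import *
o=get_obs();print(o['tool_pos'],o['q'][5]);go(.5635,.1008,.09,-5)
E
```

```text
[0.56352614 0.10100859 0.11261837] -3.0062645916385073
turn [-0.0002 -0.0001 -0.0001] shift [0.0007 0.0001 0.0754] rows 0.45238687147717715 0.006110644819368392
```

Call:
carry_out:
  rows:
    - [0,0,0,0,0,0.05,0.5]
    - [0,0,0,0,0,0.1,0.5]
    - [0,0,0,0,0,0.14,0.5]
    - [0,0,0,0,0,0.165,0.5]
    - [0,0,0,0,0,0.165,0.5]

```text
t: 7.85
tool_pos: [0.5618, 0.1015, 0.0604]
tool_rot: [2.121, -2.314, -0.003]
contact_force: [0.6, 0.5, -0.8]
opening: 0.034
grip_force: 30.1
```

```bash
python3 - <<'E'
from h import *
o=get_obs();print(o['tool_pos'],o['contact_force'])
S=get_image('scene');T0=dict(np.load('scene0.npz'))
u,v=int(.64*420),int(.64*260);a=S['img'][v-45:v+45,u-60:u+60]
cv2.imwrite('pics/f.png',(255*(cv2.resize(a,(800,600),interpolation=cv2.INTER_CUBIC)/255.)**.6).astype(np.uint8))
print(u,v,[proj(S,[.5635,.1008,z]).round(1) for z in(.051,.063,.072)])
E
```

```text
[0.56176373 0.10149171 0.06043655] [ 0.59103541  0.49187956 -0.8384472 ]
268 166 [array([242.9, 154.8]), array([242.7, 151.9]), array([242.5, 149.7])]
```

View pics/f.png

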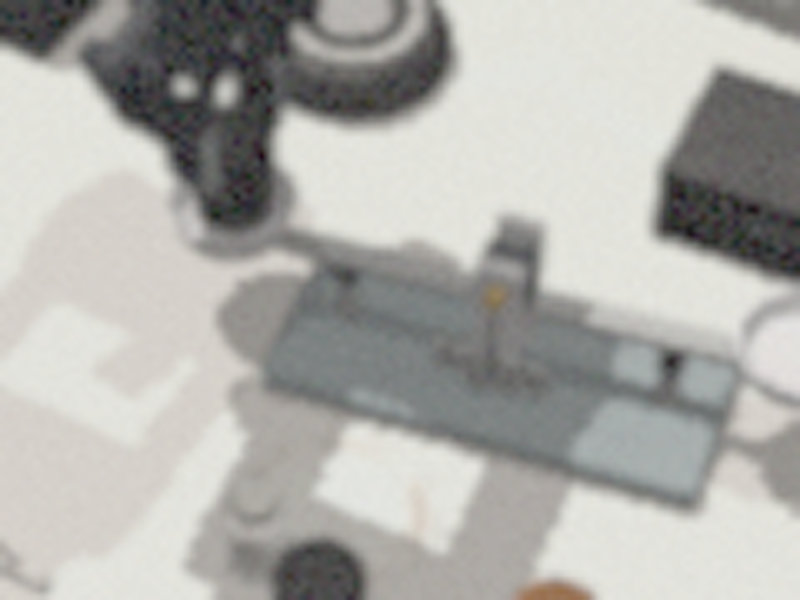

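The tub's base at (237,205) is centred in the pan ring at (235,215). I'll lower it onto the floor and follow the beam down.

Call:
carry_out:
  rows:
    - [0,0,0,0,0,0.008,0.5]
    - [0,0,0,0,0,0.017,0.5]
    - [0,0,0,0,0,0.025,0.5]
    - [0,0,0,0,0,0.033,0.5]
    - [0,0,0,0,0,0.04,0.5]

```text
t: 8.4
tool_pos: [0.5636, 0.1012, 0.0509]
tool_rot: [-2.122, 2.316, -0.001]
contact_force: [1.0, -0.1, -1.2]
opening: 0.0342
grip_force: 30.2
```

Call:
carry_out:
  rows:
    - [0,0,0,0,0,0,0.5]
    - [0,0,0,0,0,0,0.5]

```text
t: 8.6
tool_pos: [0.5634, 0.1013, 0.0509]
tool_rot: [2.122, -2.316, 0.001]
contact_force: [0.2, -0.3, -0.8]
opening: 0.0341
grip_force: 30.1
```

Call:
carry_out:
  rows:
    - [0,0,0,0,0,0.007,0.5]
    - [0,0,0,0,0,0.014,0.5]
    - [0,0,0,0,0,0.014,0.5]

```text
t: 8.9
tool_pos: [0.5631, 0.1013, 0.0463]
tool_rot: [2.122, -2.316, 0.0]
contact_force: [0.2, 0.2, -0.9]
opening: 0.0344
grip_force: 30.1
```

Call:
carry_out:
  rows:
    - [0,0,0,0,0,0,0.1]
    - [0,0,0,0,0,0,-0.1]
    - [0,0,0,0,0,0,-0.25]
    - [0,0,0,0,0,0,-0.25]
    - [0,0,0,0,0,0,-0.25]

```text
t: 9.4
tool_pos: [0.5636, 0.1013, 0.0469]
tool_rot: [-2.122, 2.316, -0.001]
contact_force: [-0.1, 0.4, 0.6]
opening: 0.0533
grip_force: 0.0
```

Call:
carry_out:
  rows:
    - [0,0,0,0,0,-0.05,-0.3]
    - [0,0,0,0,0,-0.12,-0.3]
    - [0,0,0,0,0,-0.25,-0.4]
    - [0,0,0,0,0,-0.35,-0.4]
    - [0,0,0,0,0,-0.35,-0.4]

```text
t: 9.9
tool_pos: [0.5674, 0.1016, 0.1595]
tool_rot: [-2.116, 2.309, -0.013]
contact_force: [0.7, 0.5, 0.5]
opening: 0.0603
grip_force: 0.0
```

```bash
python3 - <<'E'
from h import *
o=get_obs();print(o['tool_pos']);go(.441,-.0175,.13,74)
E
```

```text
[0.56736108 0.10157659 0.15947758]
turn [-0.0035 -0.0024 -0.4389] shift [0.4323 0.3861 0.093 ] rows 3.522231259801472 9.197582123882526
```

Call:
carry_out:
  rows:
    - [0,0,0.56,0.43,0.386,0,-0.4]
    - [0,0,0.56,0.43,0.386,0,-0.4]
    - [0,0,0.56,0.43,0.386,0,-0.4]
    - [0,0,0.56,0.43,0.386,0,-0.4]
    - [0,0,0.56,0.43,0.386,0,-0.4]

```text
t: 10.4
tool_pos: [0.4349, -0.0186, 0.1516]
tool_rot: [-1.113, 2.938, -0.002]
contact_force: [0.3, 0.3, 0.1]
opening: 0.0596
grip_force: 0.0
```

Call:
carry_out:
  rows:
    - [0,0,0.75,0,0,0,-0.4]
    - [0,0,0.75,0,0,0,-0.4]
    - [0,0,0.75,0,0,0,-0.4]
    - [0,0,0.75,0,0,0,-0.4]
    - [0,0,0.75,0,0,0,-0.4]

```text
t: 10.9
tool_pos: [0.4365, -0.017, 0.1517]
tool_rot: [0.036, 3.141, -0.001]
contact_force: [-0.6, 0.6, 0.1]
opening: 0.06
grip_force: 0.0
```

```bash
python3 - <<'E'
from h import *
o=get_obs();print(o['tool_pos'],o['q']);go(.441,-.0175,.13,-16)
E
```

```text
[ 0.43651028 -0.01700129  0.15173997] [-2.09384838e-01 -3.96341999e-01  2.08138761e+00 -3.12251780e-04
  1.45620873e+00 -1.75732105e+00]
turn [-2.000e-04 -0.000e+00 -4.184e-01] shift [-0.015  -0.0013  0.0725] rows 0.44408674100649176 8.766909109138357
```

Call:
carry_out:
  rows:
    - [0,0,0.58,-0.015,0,0.07,-0.4]
    - [0,0,0.58,-0.015,0,0.07,-0.4]
    - [0,0,0.58,-0.015,0,0.07,-0.4]
    - [0,0,0.58,-0.015,0,0.07,-0.4]
    - [0,0,0.58,-0.015,0,0.07,-0.4]

```text
t: 11.4
tool_pos: [0.441, -0.0171, 0.1307]
tool_rot: [1.184, 2.91, -0.0]
contact_force: [0.2, 0.5, -0.1]
opening: 0.0598
grip_force: 0.0
```

Call:
carry_out:
  rows:
    - [0,0,0.33,0,0,0,-0.4]
    - [0,0,0.33,0,0,0,-0.4]
    - [0,0,0.33,0,0,0,-0.4]
    - [0,0,0.33,0,0,0,-0.4]
    - [0,0,0.33,0,0,0,-0.4]

```text
t: 11.9
tool_pos: [0.4411, -0.0171, 0.1308]
tool_rot: [2.167, 2.274, -0.0]
contact_force: [-0.1, 0.5, -0.4]
opening: 0.0594
grip_force: 0.0
```

Call:
carry_out:
  rows:
    - [0,0,0.05,0,0,0,-0.4]
    - [0,0,0.05,0,0,0,-0.4]
    - [0,0,0.05,0,0,0,-0.4]

```text
t: 12.2
tool_pos: [0.4412, -0.0171, 0.1308]
tool_rot: [2.329, 2.107, -0.0]
contact_force: [0.4, -0.8, 0.0]
opening: 0.06
grip_force: 0.0
```

```bash
python3 - <<'E'
from h import *
o=get_obs();print(o['tool_pos'],o['q'][5]);go(.441,-.0175,-.01,-16)
for n in('scene','top'):
    c=get_image(n);P={'panL':(.5635,.1008,.075),'mid':(.441,-.0175,.021),'panR':(.6123,-.1333,.08)}
    m=(c['img'].max(2)<85).astype(np.uint8);k,l,st,ce=cv2.connectedComponentsWithStats(m)
    for q,X in P.items():
        p=proj(c,X);i=1+np.argmin(np.hypot(*(ce[1:]-p).T)); print(n,q,p.round(1),ce[i].round(1),st[i],ray(c,*ce[i],X[2]).round(4))
    cv2.imwrite(f'pics/{n}_g.png',c['img'])
E
```

```text
[ 0.44116132 -0.01711339  0.13076821] -0.10729013310689853
turn [0.0002 0.0001 0.0571] shift [-0.0011 -0.0006  0.4692] rows 2.815376732198489 1.1955091528772486
scene panL [242.5 148.9] [265.5 183. ] [265 183   2   1   2] [ 0.4952 -0.0134  0.075 ]
scene mid [255.9 210.8] [255.5 211.1] [248 202  15  19 208] [ 0.4396 -0.0171  0.021 ]
scene panR [328.7 170. ] [326.7 148.3] [307 132  41  34 918] [ 0.6792 -0.0961  0.08  ]
top panL [222.5 180. ] [222.  179.3] [216 174  13  11 110] [0.5659 0.1024 0.075 ]
top mid [258.7 216.5] [242.  225.5] [242 224   1   4   4] [0.4119 0.0404 0.021 ]
top panR [292.3 163.4] [294. 157.] [294 157   1   1   1] [ 0.6338 -0.1399  0.08  ]
```

Call:
carry_out:
  rows:
    - [0,0,0.057,0,0,0.1,-0.4]
    - [0,0,0.057,0,0,0.2,-0.4]
    - [0,0,0.057,0,0,0.32,-0.4]
    - [0,0,0.057,0,0,0.42,-0.4]
    - [0,0,0.057,0,0,0.475,-0.4]

```text
t: 12.8
tool_pos: [0.4392, -0.0168, -0.0146]
tool_rot: [-2.508, -1.888, 0.004]
contact_force: [-0.3, 0.1, -0.3]
opening: 0.06
grip_force: 0.0
```

Call:
carry_out:
  rows:
    - [0,0,0,0,0,0,-0.4]
    - [0,0,0,0,0,0,0.1]
    - [0,0,0,0,0,0,0.5]
    - [0,0,0,0,0,0,0.5]
    - [0,0,0,0,0,0,0.5]

```text
t: 13.3
tool_pos: [0.443, -0.0175, -0.0101]
tool_rot: [2.509, 1.885, 0.004]
contact_force: [0.5, -0.1, 3.7]
opening: 0.0344
grip_force: 30.3
```

Call:
carry_out:
  rows:
    - [0,0,0,0,0,0,0.5]
    - [0,0,0,0,0,0,0.5]

```text
t: 13.5
tool_pos: [0.443, -0.0175, -0.0101]
tool_rot: [2.509, 1.886, 0.004]
contact_force: [0.4, 0.0, 6.5]
opening: 0.0344
grip_force: 30.5
```

Call:
carry_out:
  rows:
    - [0,0,0,0,0,-0.02,0.5]
    - [0,0,0,0,0,-0.08,0.5]
    - [0,0,0,0,0,-0.2,0.5]
    - [0,0,0,0,0,-0.35,0.5]
    - [0,0,0,0,0,-0.45,0.5]

```text
t: 14.0
tool_pos: [0.4417, -0.0172, 0.126]
tool_rot: [2.51, 1.886, 0.002]
contact_force: [0.6, 0.4, 0.3]
opening: 0.0349
grip_force: 30.2
```

Call:
carry_out:
  rows:
    - [0,0,0,0,0,0,0.5]
    - [0,0,0,0,0,0,0.5]

```text
t: 14.2
tool_pos: [0.4412, -0.0171, 0.1234]
tool_rot: [2.511, 1.887, 0.001]
contact_force: [-0.4, 0.4, -1.2]
opening: 0.0341
grip_force: 30.2
```

```bash
python3 - <<'E'
from h import *
o=get_obs();print(o['tool_pos'],o['q'],o['contact_force']);go(.6123,-.1333,.13,12)
E
```

```text
[ 0.44120163 -0.01712654  0.12340724] [-2.07376319e-01 -3.58271943e-01  2.10148599e+00 -3.84194955e-04
  1.39724652e+00  7.46276092e-02] [-0.40152381  0.4428898  -1.246424  ]
turn [ 0.0003  0.0002 -0.1564] shift [-0.2133  0.6556 -0.0212] rows 4.138327725269199 3.2775235630670583
```

Call:
carry_out:
  rows:
    - [0,0,-0.03,-0.04,0.13,-0.02,0.5]
    - [0,0,-0.06,-0.08,0.26,-0.02,0.5]
    - [0,0,-0.1,-0.13,0.4,-0.02,0.5]
    - [0,0,-0.13,-0.17,0.53,-0.02,0.5]
    - [0,0,-0.156,-0.213,0.656,-0.02,0.5]

```text
t: 14.7
tool_pos: [0.6119, -0.1337, 0.1256]
tool_rot: [-1.971, -2.44, 0.003]
contact_force: [-0.1, 0.3, 0.4]
opening: 0.0342
grip_force: 30.3
```

Call:
carry_out:
  rows:
    - [0,0,0,0,0,0,0.5]
    - [0,0,0,0,0,0,0.5]
    - [0,0,0,0,0,0,0.5]

```text
t: 15.0
tool_pos: [0.6108, -0.1323, 0.1275]
tool_rot: [-1.977, -2.438, 0.002]
contact_force: [0.5, -0.7, -0.5]
opening: 0.0347
grip_force: 30.3
```

```bash
python3 - <<'E'
from h import *
o=get_obs();print(o['tool_pos'],o['q'][5],o['contact_force']);go(.6123,-.1333,.072,12)
E
```

```text
[ 0.61078161 -0.13234004  0.12745912] -0.5402020153508654 [ 0.48203038 -0.68108872 -0.47431402]
turn [-0.0009 -0.0005 -0.0005] shift [-0.0044  0.0048  0.1848] rows 1.1097642156783465 0.02290379567272749
```

Call:
carry_out:
  rows:
    - [0,0,0,-0.0044,0.0048,0.05,0.5]
    - [0,0,0,-0.0044,0.0048,0.1,0.5]
    - [0,0,0,-0.0044,0.0048,0.15,0.5]
    - [0,0,0,-0.0044,0.0048,0.18,0.5]
    - [0,0,0,-0.0044,0.0048,0.198,0.5]

```text
t: 15.5
tool_pos: [0.613, -0.1338, 0.0678]
tool_rot: [-1.977, -2.439, 0.002]
contact_force: [0.1, -0.7, -0.5]
opening: 0.034
grip_force: 30.3
```

Call:
carry_out:
  rows:
    - [0,0,0,0,0,0,0.5]
    - [0,0,0,0,0,0.007,0.5]
    - [0,0,0,0,0,0.01,0.5]
    - [0,0,0,0,0,0.01,0.5]

```text
t: 15.9
tool_pos: [0.6146, -0.1344, 0.0675]
tool_rot: [1.978, 2.439, 0.0]
contact_force: [-0.6, -0.1, -1.5]
opening: 0.0345
grip_force: 30.4
```

```bash
python3 - <<'E'
from h import *
o=get_obs();print(o['tool_pos'],o['contact_force'])
S=get_image('scene');cv2.imwrite('pics/s1.png',S['img'])
m=(S['img'].max(2)<85).astype(np.uint8)
for nm,X in (('L',(.5635,.1008,.075)),):
    u,v=proj(S,X).astype(int);w=m[v-15:v+15,u-12:u+12];ys,xs=np.nonzero(w);print(nm,(u,v),xs.mean()+u-12,ys.mean()+v-15,w.sum())
E
```

```text
[ 0.61459814 -0.13436806  0.06754466] [-0.60615329 -0.10537707 -1.49376981]
L (np.int64(242), np.int64(148)) 243.04950495049505 148.34158415841586 202
```

```bash
python3 - <<'E'
from h import *
go(.6123,-.1333,.063,12)
E
```

```text
turn [ 0.0004  0.0003 -0.0004] shift [ 0.0052 -0.0068  0.0151] rows 0.1041374544604454 0.013295162126473697
```

Call:
carry_out:
  rows:
    - [0,0,0,0.005,-0.007,0,0.5]
    - [0,0,0,0.005,-0.007,0.005,0.5]
    - [0,0,0,0.005,-0.007,0.01,0.5]
    - [0,0,0,0.005,-0.007,0.015,0.5]
    - [0,0,0,0.005,-0.007,0.015,0.5]

```text
t: 16.45
tool_pos: [0.6119, -0.1332, 0.0623]
tool_rot: [1.978, 2.44, 0.0]
contact_force: [-0.2, -1.1, 1.2]
opening: 0.0341
grip_force: 30.4
```

Call:
carry_out:
  rows:
    - [0,0,0,0,0,0,0.5]
    - [0,0,0,0,0,0,0.5]

```text
t: 16.65
tool_pos: [0.6119, -0.1333, 0.0625]
tool_rot: [1.978, 2.44, -0.0]
contact_force: [0.0, 0.2, 0.4]
opening: 0.0343
grip_force: 30.4
```

Call:
carry_out:
  rows:
    - [0,0,0,0,0,0,0.1]
    - [0,0,0,0,0,0,-0.1]
    - [0,0,0,0,0,0,-0.3]
    - [0,0,0,0,0,0,-0.3]
    - [0,0,0,0,0,0,-0.3]

```text
t: 17.15
tool_pos: [0.6119, -0.1333, 0.0625]
tool_rot: [1.978, 2.44, -0.0]
contact_force: [-0.6, 0.6, 0.2]
opening: 0.0553
grip_force: 0.0
```

Call:
carry_out:
  rows:
    - [0,0,0,0,0,-0.05,-0.35]
    - [0,0,0,0,0,-0.12,-0.35]
    - [0,0,0,0,0,-0.25,-0.4]
    - [0,0,0,0,0,-0.4,-0.4]
    - [0,0,0,0,0,-0.4,-0.4]

```text
t: 17.65
tool_pos: [0.6165, -0.1347, 0.1931]
tool_rot: [1.969, 2.428, 0.008]
contact_force: [0.1, -0.2, 0.7]
opening: 0.0596
grip_force: 0.0
```

```bash
python3 - <<'E'
from h import *
o=get_obs();print(o['tool_pos'],o['contact_force']);go(.45,-.12,.19,12)
E
```

```text
[ 0.61645588 -0.13471699  0.1930859 ] [ 0.12603106 -0.23132529  0.67041412]
turn [ 0.0044  0.0028 -0.0004] shift [ 0.1628 -0.5328  0.0014] rows 3.3426739691243688 0.10990413610673812
```

Next I move the hand back, clear of the cameras' view, and wait for the beam.

Call:
carry_out:
  rows:
    - [0,0,0,0.162,-0.53,0,-0.4]
    - [0,0,0,0.162,-0.53,0,-0.4]
    - [0,0,0,0.162,-0.53,0,-0.4]
    - [0,0,0,0.162,-0.53,0,-0.4]
    - [0,0,0,0.162,-0.53,0,-0.4]

```text
t: 18.15
tool_pos: [0.4449, -0.1184, 0.1831]
tool_rot: [1.978, 2.437, 0.001]
contact_force: [1.4, 0.2, -0.0]
opening: 0.06
grip_force: 0.0
```

Call:
carry_out:
  rows:
    - [0,0,0,0,0,0,-0.4]
    - [0,0,0,0,0,0,-0.4]
    - [0,0,0,0,0,0,-0.4]
    - [0,0,0,0,0,0,-0.4]
    - [0,0,0,0,0,0,-0.4]

```text
t: 18.65
tool_pos: [0.4466, -0.1185, 0.1822]
tool_rot: [1.978, 2.44, -0.0]
contact_force: [0.2, 0.2, 0.2]
opening: 0.0602
grip_force: 0.0
```

```bash
cat > bal.py <<'E'
from h import *
S=get_image('scene');cv2.imwrite('pics/s2.png',S['img']);print(get_obs()['t'])
m=(S['img'].max(2)<85).astype(np.uint8)
for nm,X in(('L',(.5635,.1008,.084)),('R',(.6123,-.1333,.084))):
    u,v=proj(S,X).astype(int);w=m[v-16:v+17,u-11:u+12];ys,xs=np.nonzero(w)
    print(nm,xs.mean()+u-11,ys.mean()+v-16,w.sum(),'exp v down/level/up',[proj(S,[X[0],X[1],z]).round(1).tolist() for z in(.072,.084,.096)])
E
python3 bal.py
```

```text
18.7
L 243.69585253456222 146.9078341013825 217 exp v down/level/up [[242.5, 149.7], [242.3, 146.6], [242.1, 143.5]]
R 328.9310344827586 161.90981432360743 377 exp v down/level/up [[328.3, 172.0], [329.0, 169.0], [329.6, 166.0]]
```

Call:
carry_out:
  rows:
    - [0,0,0,0,0,0,-0.4]
    - [0,0,0,0,0,0,-0.4]
    - [0,0,0,0,0,0,-0.4]
    - [0,0,0,0,0,0,-0.4]
    - [0,0,0,0,0,0,-0.4]

```text
t: 19.2
tool_pos: [0.4462, -0.1185, 0.1824]
tool_rot: [1.978, 2.44, -0.0]
contact_force: [-0.0, 0.0, 0.8]
opening: 0.0598
grip_force: 0.0
```

Call:
carry_out:
  rows:
    - [0,0,0,0,0,0,-0.4]
    - [0,0,0,0,0,0,-0.4]
    - [0,0,0,0,0,0,-0.4]
    - [0,0,0,0,0,0,-0.4]
    - [0,0,0,0,0,0,-0.4]

```text
t: 19.7
tool_pos: [0.4462, -0.1185, 0.1824]
tool_rot: [1.978, 2.44, -0.0]
contact_force: [0.4, 0.2, -0.1]
opening: 0.0592
grip_force: 0.0
```

```bash
python3 bal.py
```

```text
19.75
L 243.73148148148147 146.91666666666666 216 exp v down/level/up [[242.5, 149.7], [242.3, 146.6], [242.1, 143.5]]
R 328.973474801061 161.9416445623342 377 exp v down/level/up [[328.3, 172.0], [329.0, 169.0], [329.6, 166.0]]
```

```bash
python3 - <<'E'
from h import *
for f in('scene_g','s1','s2'):
    im=cv2.imread(f'pics/{f}.png').max(2).astype(int); print(f,'col243 rows134-166',im[134:166,241:246].mean(1).astype(int)); print('  R col329 rows150-190',im[150:190,327:332].mean(1).astype(int))
E
```

```text
scene_g col243 rows134-166 [27 24 27 27 28 22 26 29 25 28 23 30 26 25 29 29 39 42 42 49 42 41 33 35
 35 36 35 32 36 40 42 57]
  R col329 rows150-190 [ 64  62  59  47  30  21  25  30  26  27  44  93 130 143 148 168 202 219
 221 220 221 220 220 220 219 219 217 186 127 130 186 217 217 197 153 121
 113 115 112 114]
s1 col243 rows134-166 [220 220 221 221 220 198 128  68  50  53  54  53  54  48  43  30  24  28
  24  26  25  29  27  31  66 110 125 109 128 145 137 121]
  R col329 rows150-190 [ 58  66  76  82  77  56  45  37  32  31  31  27  28  29  32  32  32  32
  31  32  32  28  22  29  53  87 108  99  91 123 175 201 203 185 143 116
 111 112 112 112]
s2 col243 rows134-166 [228 228 228 228 228 209 136  70  55  55  55  57  55  53  48  32  27  27
  21  24  29  24  28  36  71 115 131 115 135 153 145 130]
  R col329 rows150-190 [ 65  67  63  46  37  44  59  58  56  57  56  59  58  57  57  48  34  27
  25  25  24  24  25  22  27  66 125 156 127 137 197 224 224 208 161 128
 120 122 120 120]
```

The left side hasn't moved from its fully down position. I'll wait 2 s more to be sure.

Call:
carry_out:
  rows:
    - [0,0,0,0,0,0,-0.4]
    - [0,0,0,0,0,0,-0.4]
    - [0,0,0,0,0,0,-0.4]
    - [0,0,0,0,0,0,-0.4]
    - [0,0,0,0,0,0,-0.4]

```text
t: 20.25
tool_pos: [0.4462, -0.1185, 0.1824]
tool_rot: [1.978, 2.44, -0.0]
contact_force: [-0.5, 0.4, 0.1]
opening: 0.0595
grip_force: 0.0
```

Call:
carry_out:
  rows:
    - [0,0,0,0,0,0,-0.4]
    - [0,0,0,0,0,0,-0.4]
    - [0,0,0,0,0,0,-0.4]
    - [0,0,0,0,0,0,-0.4]
    - [0,0,0,0,0,0,-0.4]

```text
t: 20.75
tool_pos: [0.4462, -0.1185, 0.1824]
tool_rot: [1.978, 2.44, -0.0]
contact_force: [-0.2, 0.7, 0.0]
opening: 0.06
grip_force: 0.0
```

Call:
carry_out:
  rows:
    - [0,0,0,0,0,0,-0.4]
    - [0,0,0,0,0,0,-0.4]
    - [0,0,0,0,0,0,-0.4]
    - [0,0,0,0,0,0,-0.4]
    - [0,0,0,0,0,0,-0.4]

```text
t: 21.25
tool_pos: [0.4462, -0.1185, 0.1824]
tool_rot: [1.978, 2.44, -0.0]
contact_force: [-0.3, -0.5, 0.6]
opening: 0.0597
grip_force: 0.0
```

Call:
carry_out:
  rows:
    - [0,0,0,0,0,0,-0.4]
    - [0,0,0,0,0,0,-0.4]
    - [0,0,0,0,0,0,-0.4]
    - [0,0,0,0,0,0,-0.4]
    - [0,0,0,0,0,0,-0.4]

```text
t: 21.75
tool_pos: [0.4462, -0.1185, 0.1824]
tool_rot: [1.978, 2.44, -0.0]
contact_force: [0.6, 0.0, -0.5]
opening: 0.0599
grip_force: 0.0
```

```bash
python3 - <<'E'
from h import *
S=get_image('scene');im=S['img'].max(2).astype(int); print('L col243 rows134-166',im[134:166,241:246].mean(1).astype(int)); print('  R col329 rows150-190',im[150:190,327:332].mean(1).astype(int))
go(.5635,.1008,.17,-5)
E
```

```text
L col243 rows134-166 [227 228 228 228 227 209 136  71  54  56  58  58  56  53  45  31  28  26
  30  22  25  28  30  34  71 117 131 114 136 155 144 130]
  R col329 rows150-190 [ 65  64  61  48  39  43  58  58  58  55  57  57  58  57  56  49  33  27
  26  28  28  25  26  24  30  67 126 156 127 138 198 224 224 208 162 128
 120 122 120 119]
turn [0.0002 0.0001 0.094 ] shift [0.6346 0.5334 0.0412] rows 4.980094928322896 1.9700075468865088
```

The left tub stayed down for over 4 s, so tub_1 (left) is the heavier one. I'll grip it with the tool tilted to match the pan.

```bash
cat >> h.py <<'E'
def got(p,deg,tilt=0.,o=None):
    "as go, yaw exact (no half turn choice), tool then tilted about balance x by tilt"
    o=o or get_obs(); R=Ro.from_rotvec(o['tool_rot']); a=np.radians(deg)
    G=Ro.from_matrix(np.array([[-np.sin(a),np.cos(a),0],[np.cos(a),np.sin(a),0],[0,0,-1.]]).T)
    bx=np.array([.979,.204,0]); G=Ro.from_rotvec(bx*tilt)*G
    r=(R.inv()*G).as_rotvec(); s=R.inv().apply(np.array(p)-o['tool_pos'])
    print('turn',(r/np.pi).round(4),'shift',(s/.3).round(4),'rows',(np.linalg.norm(s)/.05).round(1),(np.degrees(np.linalg.norm(r))/8.59).round(1),'axis',G.as_matrix()[:,2].round(3))
E
python3 - <<'E'
from h import *
got([.5645-.002,.1+.0085,.125],12,-.1)
E
```

```text
turn [ 0.0002 -0.0317 -0.0004] shift [0.6605 0.5354 0.1912] rows 5.2 0.7 axis [ 0.02  -0.098 -0.995]
```

Call:
carry_out:
  rows:
    - [0,-0.01,0,0.12,0.1,0.0,-0.4]
    - [0,-0.03,0,0.24,0.2,0.0,-0.4]
    - [0,-0.0317,0,0.38,0.3,0.05,-0.4]
    - [0,-0.0317,0,0.52,0.42,0.1,-0.4]
    - [0,-0.0317,0,0.66,0.535,0.19,-0.4]

```text
t: 22.3
tool_pos: [0.5551, 0.0934, 0.1354]
tool_rot: [1.926, 2.377, -0.092]
contact_force: [0.7, -1.1, 0.6]
opening: 0.0596
grip_force: 0.0
```

Call:
carry_out:
  rows:
    - [0,0,0,0,0,0,-0.4]
    - [0,0,0,0,0,0,-0.4]
    - [0,0,0,0,0,0,-0.4]

```text
t: 22.6
tool_pos: [0.5535, 0.0903, 0.1351]
tool_rot: [1.929, 2.377, -0.096]
contact_force: [0.5, 0.1, -0.8]
opening: 0.0598
grip_force: 0.0
```

```bash
python3 - <<'E'
from h import *
o=get_obs();print(o['tool_pos'],o['q']);got([.5645,.1,.041],12,-.1)
E
```

```text
[0.55346677 0.09029193 0.13509386] [ 0.085255   -0.05566493  1.82694337 -0.10204825  1.35785947 -0.10118689]
turn [ 0.0005  0.0002 -0.0007] shift [0.0555 0.0423 0.3097] rows 1.9 0.0 axis [ 0.02  -0.098 -0.995]
```

Call:
carry_out:
  rows:
    - [0,0,0,0.0555,0.042,0,-0.4]
    - [0,0,0,0.0555,0.042,0.05,-0.4]
    - [0,0,0,0.0555,0.042,0.13,-0.4]
    - [0,0,0,0.0555,0.042,0.2,-0.4]
    - [0,0,0,0.0555,0.042,0.2,-0.4]

```text
t: 23.1
tool_pos: [0.5603, 0.102, 0.0694]
tool_rot: [1.933, 2.38, -0.104]
contact_force: [-1.4, -0.4, -0.9]
opening: 0.0597
grip_force: 0.0
```

```bash
python3 - <<'E'
from h import *
o=get_obs();print(o['tool_pos'],o['contact_force']);got([.5645,.1,.041],12,-.1)
E
```

```text
[0.56028226 0.10198757 0.06937246] [-1.42867082 -0.43863526 -0.90153106]
turn [-0.002  -0.0001 -0.0008] shift [0.0001 0.013  0.095 ] rows 0.6 0.0 axis [ 0.02  -0.098 -0.995]
```

Call:
carry_out:
  rows:
    - [0,0,0,0,0.008,0.03,-0.4]
    - [0,0,0,0,0.008,0.06,-0.4]
    - [0,0,0,0,0.008,0.09,-0.4]
    - [0,0,0,0,0.008,0.09,-0.4]

```text
t: 23.5
tool_pos: [0.5654, 0.1015, 0.0447]
tool_rot: [1.93, 2.379, -0.099]
contact_force: [-0.7, -0.1, -0.8]
opening: 0.0601
grip_force: 0.0
```

Call:
carry_out:
  rows:
    - [0,0,0,0,0,0,0.0]
    - [0,0,0,0,0,0,0.1]
    - [0,0,0,0,0,0,0.5]
    - [0,0,0,0,0,0,0.5]
    - [0,0,0,0,0,0,0.5]

```text
t: 24.0
tool_pos: [0.5669, 0.102, 0.0469]
tool_rot: [1.928, 2.378, -0.095]
contact_force: [-0.5, 0.9, 3.3]
opening: 0.0338
grip_force: 30.2
```

```bash
python3 - <<'E'
from h import *
o=get_obs();print(o['tool_pos'],o['contact_force'],o['opening'],o['grip_force']);got([.5645,.1,.041],12,-.1)
E
```

```text
[0.56692224 0.10197281 0.04691357] [-0.53859213  0.89701191  3.33695422] 0.03375151410367016 30.157369765584008
turn [ 0.0006  0.0001 -0.0004] shift [-0.0028 -0.0093  0.0201] rows 0.1 0.0 axis [ 0.02  -0.098 -0.995]
```

Call:
carry_out:
  rows:
    - [0,0,0,0,0,-0.008,0.5]
    - [0,0,0,0,0,-0.016,0.5]
    - [0,0,0,0,0,-0.024,0.5]
    - [0,0,0,0,0,-0.032,0.5]
    - [0,0,0,0,0,-0.04,0.5]

```text
t: 24.5
tool_pos: [0.5659, 0.103, 0.0581]
tool_rot: [1.929, 2.379, -0.097]
contact_force: [-0.4, -0.2, -0.5]
opening: 0.034
grip_force: 29.9
```

Call:
carry_out:
  rows:
    - [0,0.006,0,0,0,-0.008,0.5]
    - [0,0.012,0,0,0,-0.016,0.5]
    - [0,0.018,0,0,0,-0.024,0.5]
    - [0,0.025,0,0,0,-0.032,0.5]
    - [0,0.03,0,0,0,-0.04,0.5]

```text
t: 25.0
tool_pos: [0.566, 0.1039, 0.0703]
tool_rot: [1.977, 2.437, -0.004]
contact_force: [1.0, -0.5, -0.7]
opening: 0.0339
grip_force: 29.9
```

Call:
carry_out:
  rows:
    - [0,0,0,0,0,-0.01,0.5]
    - [0,0,0,0,0,-0.02,0.5]
    - [0,0,0,0,0,-0.04,0.5]
    - [0,0,0,0,0,-0.06,0.5]
    - [0,0,0,0,0,-0.08,0.5]

```text
t: 25.5
tool_pos: [0.5659, 0.1045, 0.0947]
tool_rot: [1.975, 2.437, -0.005]
contact_force: [0.4, -0.3, -0.6]
opening: 0.0335
grip_force: 29.9
```

Call:
carry_out:
  rows:
    - [0,0,0,0,0,-0.06,0.5]
    - [0,0,0,0,0,-0.13,0.5]
    - [0,0,0,0,0,-0.2,0.5]
    - [0,0,0,0,0,-0.2,0.5]

```text
t: 25.9
tool_pos: [0.5683, 0.1049, 0.1585]
tool_rot: [1.972, 2.432, 0.003]
contact_force: [-0.1, 0.2, -0.6]
opening: 0.0341
grip_force: 30.0
```

```bash
python3 - <<'E'
from h import *
S=get_image('scene');o=get_obs();print(o['tool_pos'],o['contact_force'],o['opening'],o['grip_force'])
im=S['img'].max(2).astype(int);print('  R col329 rows150-190',im[150:190,327:332].mean(1).astype(int))
got([.425,-.08,.165],12,0);got([.425,-.2624,.165],40,0)
E
```

```text
[0.56708887 0.10483322 0.15617885] [-0.54863624  0.39750445 -0.98608023] 0.033428930544779724 29.97717041956708
  R col329 rows150-190 [ 54  55  53  43  26  20  24  20  25  24  23  23  37  46  46  47  49  48
  48  49  45  45  35  26  21  19  24  24  22  23  36  68 114 135 114  92
  96  99 101 100]
turn [ 0.0015  0.0021 -0.0003] shift [-0.505  -0.5907 -0.0288] rows 4.7 0.1 axis [ 0.  0. -1.]
turn [ 0.0009  0.0024 -0.1559] shift [-1.0999 -0.7165 -0.0255] rows 7.9 3.3 axis [ 0.  0. -1.]
```

Call:
carry_out:
  rows:
    - [0,0,0,-0.1,-0.12,0,0.5]
    - [0,0,0,-0.2,-0.24,0,0.5]
    - [0,0,0,-0.3,-0.36,0,0.5]
    - [0,0,0,-0.4,-0.48,0,0.5]
    - [0.0015,0.002,0,-0.505,-0.59,0,0.5]

```text
t: 26.45
tool_pos: [0.4215, -0.0806, 0.153]
tool_rot: [-1.974, -2.437, 0.006]
contact_force: [0.5, -1.1, -0.8]
opening: 0.0337
grip_force: 30.1
```

Call:
carry_out:
  rows:
    - [0,0,0,0,0,0,0.5]

```text
t: 26.55
tool_pos: [0.4209, -0.0833, 0.1531]
tool_rot: [-1.984, -2.43, 0.009]
contact_force: [-0.2, 0.4, -1.7]
opening: 0.0334
grip_force: 30.2
```

```bash
python3 - <<'E'
from h import *
o=get_obs();print(o['tool_pos']);got([.425,-.2624,.12],40,0)
E
```

```text
[ 0.42089298 -0.08329767  0.15305013]
turn [-0.0022 -0.0006 -0.158 ] shift [-0.5877 -0.1054  0.1108] rows 3.6 3.3 axis [ 0.  0. -1.]
```

Call:
carry_out:
  rows:
    - [0,0,-0.03,-0.12,-0.02,0,0.5]
    - [0,0,-0.06,-0.24,-0.04,0,0.5]
    - [0,0,-0.1,-0.36,-0.06,0,0.5]
    - [0,0,-0.13,-0.48,-0.08,0,0.5]
    - [-0.002,-0.0006,-0.158,-0.588,-0.105,0.05,0.5]

```text
t: 27.05
tool_pos: [0.4307, -0.2612, 0.1407]
tool_rot: [1.311, 2.85, 0.002]
contact_force: [0.9, 0.6, -0.9]
opening: 0.0336
grip_force: 30.2
```

Call:
carry_out:
  rows:
    - [0,0,0,0,0,0,0.5]
    - [0,0,0,0,0,0,0.5]
    - [0,0,0,0,0,0,0.5]

```text
t: 27.35
tool_pos: [0.4295, -0.2582, 0.1393]
tool_rot: [1.318, 2.851, 0.003]
contact_force: [-0.5, -0.1, -0.9]
opening: 0.0339
grip_force: 30.3
```

```bash
python3 - <<'E'
from h import *
S=get_image('scene');o=get_obs();print(o['tool_pos'],o['q']);got([.425,-.2624,.03],40,0)
# held tub: dark below cap bottom?
p=o['tool_pos']; print('exp base,cap top px',proj(S,[p[0],p[1],p[2]+.004]),proj(S,[p[0],p[1],p[2]+.046]),'nest',proj(S,[.425,-.2624,.01]))
cv2.imwrite('pics/n1.png',S['img'])
E
```

```text
[ 0.42968    -0.25815818  0.13974598] [-0.69089641 -0.20928319  1.95494924  0.00208987  1.39500937 -1.39682887]
turn [0.0007 0.0002 0.0024] shift [-0.0004 -0.0218  0.3658] rows 2.2 0.1 axis [ 0.  0. -1.]
exp base,cap top px [350.63243185 232.45933447] [354.66109003 221.79618995] nest [340.74415663 263.30456286]
```

Call:
carry_out:
  rows:
    - [0,0,0,0,-0.022,0.05,0.5]
    - [0,0,0,0,-0.022,0.15,0.5]
    - [0,0,0,0,-0.022,0.25,0.5]
    - [0,0,0,0,-0.022,0.34,0.5]
    - [0,0,0,0,-0.022,0.405,0.5]

```text
t: 27.9
tool_pos: [0.4232, -0.2619, 0.0155]
tool_rot: [-1.317, -2.851, -0.003]
contact_force: [-0.3, 0.4, -0.9]
opening: 0.0338
grip_force: 30.3
```

Call:
carry_out:
  rows:
    - [0,0,0,0,0,0,0.5]
    - [0,0,0,0,0,0,0.5]

```text
t: 28.1
tool_pos: [0.4244, -0.263, 0.0181]
tool_rot: [1.318, 2.851, 0.002]
contact_force: [0.9, -0.1, -0.7]
opening: 0.0337
grip_force: 30.3
```

```bash
python3 - <<'E'
from h import *
S=get_image('scene');o=get_obs();print(o['tool_pos'],o['contact_force']);got([.425,-.2624,.012],40,0)
u,v=340,258;a=S['img'][v-30:v+30,u-40:u+40]
cv2.imwrite('pics/n2.png',(255*(cv2.resize(a,(800,600),interpolation=cv2.INTER_CUBIC)/255.)**.6).astype(np.uint8))
print([proj(S,[.425,-.2624,z]) for z in(.003,.01)])
E
```

```text
[ 0.42515661 -0.26372036  0.01924086] [-0.1638661  -0.04069771 -0.52826551]
turn [0.0007 0.0008 0.0021] shift [0.0037 0.0024 0.0241] rows 0.1 0.0 axis [ 0.  0. -1.]
[array([340.24747494, 264.58890734]), array([340.74415663, 263.30456286])]
```

View pics/n2.png

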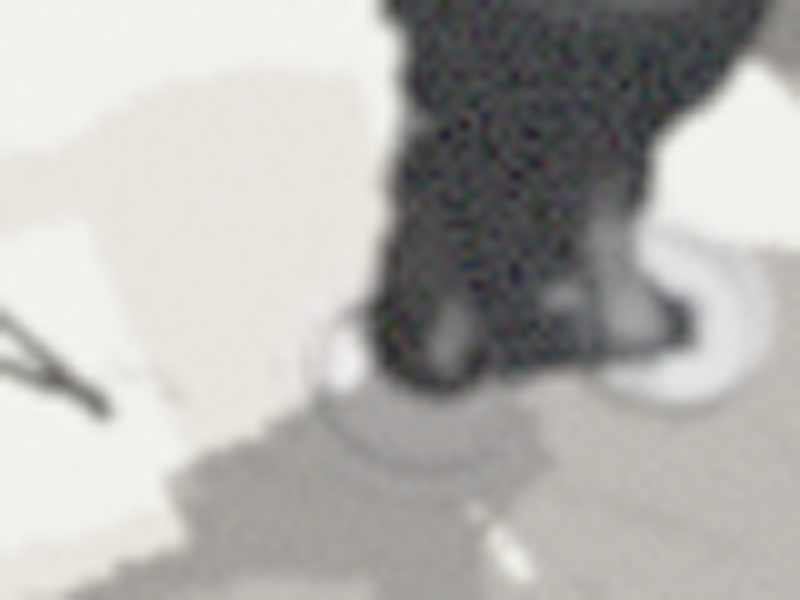

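The held tub's base is at about (435,345), and the nest ring is centred at about (410,375). It looks slightly off toward far/right, so I'll measure that numerically before lowering.

```bash
python3 - <<'E'
from h import *
S=dict(np.load('scene0.npz'));T=dict(np.load('top0.npz'))
def fit(c,X,hw,ths,lab):
    u,v=proj(c,X).astype(int);k=6
    a=cv2.resize(c['img'][v-hw:v+hw+1,u-hw:u+hw+1],None,fx=k,fy=k,interpolation=cv2.INTER_CUBIC).min(2)
    for th in ths:
        n,l,st,ce=cv2.connectedComponentsWithStats((a>th).astype(np.uint8),connectivity=4)
        i=l[a.shape[0]//2,a.shape[1]//2]
        if i==0: continue
        cs,_=cv2.findContours((l==i).astype(np.uint8),cv2.RETR_EXTERNAL,cv2.CHAIN_APPROX_NONE)
        (x,y),ax,_=cv2.fitEllipse(max(cs,key=len)); px=((x+.5)/k-.5+u-hw,(y+.5)/k-.5+v-hw)
        print(lab,th,np.round(px,1),np.round(np.array(ax)/k,1),ray(c,*px,X[2]).round(4))
fit(S,(.425,-.2624,.01),16,(150,160,165,170,175,180),'scene nest')
fit(T,(.425,-.2624,.01),12,(135,140,145,148,150),'top nest')
fit(S,(.4702,-.3057,.012),14,(100,110,120,130),'scene petri'); fit(T,(.4702,-.3057,.012),12,(90,100,110,120),'top petri')
fit(S,(.5635,.1008,.072),14,(150,160,165,170,175,180),'scene L')
N=cv2.imread('pics/n1.png')
u,v=340,264; g=S['img'].min(2); print(g[v-14:v+18:1,340]); print(g[266,322:360])
S2=get_image('scene')['img'].max(2); print(S2[250:275,343],S2[260,328:356],S2[264,328:356])
E
```

```text
scene nest 150 [339.9 263. ] [38.4 39. ] [ 0.4245 -0.2603  0.01  ]
scene nest 160 [339.8 263.1] [38.4 39.1] [ 0.4245 -0.2603  0.01  ]
scene nest 165 [339.9 263.1] [38.4 39.2] [ 0.4244 -0.2605  0.01  ]
scene nest 170 [340.9 265.7] [14.5 18.2] [ 0.4194 -0.2652  0.01  ]
scene nest 175 [340.9 265.7] [14.2 17.5] [ 0.4194 -0.2652  0.01  ]
scene nest 180 [340.9 265.7] [13.9 16.9] [ 0.4195 -0.2651  0.01  ]
top nest 135 [328.1 219.7] [26.2 30. ] [ 0.424  -0.2575  0.01  ]
top nest 140 [327.9 219.6] [25.8 29.7] [ 0.4242 -0.2567  0.01  ]
top nest 145 [327.7 220.1] [23.5 26.8] [ 0.4227 -0.2561  0.01  ]
top nest 148 [329. 219.] [ 9.2 12.8] [ 0.4264 -0.2605  0.01  ]
top nest 150 [329.1 219.1] [ 9.  11.9] [ 0.4261 -0.2611  0.01  ]
scene petri 100 [365. 256.] [34.1 34.1] [ 0.4711 -0.304   0.012 ]
scene petri 110 [365. 256.] [34.1 34.1] [ 0.4711 -0.304   0.012 ]
scene petri 120 [365. 256.] [34.1 34.1] [ 0.4711 -0.304   0.012 ]
scene petri 130 [365. 256.] [34.1 34.1] [ 0.4711 -0.304   0.012 ]
top petri 90 [341. 205.] [29.4 29.4] [ 0.4735 -0.3041  0.012 ]
top petri 100 [341. 205.] [29.4 29.4] [ 0.4735 -
[... 429 characters left out ...]
5551 0.0945 0.072 ]
scene L 180 [242.9 152.4] [ 8.8 12.9] [0.5554 0.0944 0.072 ]
[185 186 188 184 183 179 154 142 177 192 197 195 194 193 191 193 190 194
 194 191 197 195 192 171 126 140 179 172 159 178 187 185]
[185 190 187 186 187 184 187 184 165 160 174 186 193 191 193 196 194 192
 190 194 194 190 193 192 192 194 189 169 161 175 184 187 186 181 183 176
 149 125]
[ 36  35  33  39  36  35  32  33  39  40  40  48  49  45  40  25  41  76
 110 127 128 124 124 118 109] [218 217 215 210 198 177 176 194 149  76  27  10  27  24  20  40  60  72
  68  59  33  31  31  34  27  38  27  35] [208 212 192 196 194 215 223 224 205 143  77  34  23  27  36  40  58  66
  48  30  28  43  36  35  43  46  57  65]
```

Call:
carry_out:
  rows:
    - [0,0,0,0.018,0.0024,0,0.5]
    - [0,0,0,0.018,0.0024,0,0.5]
    - [0,0,0,0.018,0.0024,0.015,0.5]
    - [0,0,0,0.018,0.0024,0.03,0.5]
    - [0,0,0,0.018,0.0024,0.03,0.5]

```text
t: 28.7
tool_pos: [0.4211, -0.2584, 0.0084]
tool_rot: [1.319, 2.851, 0.003]
contact_force: [-1.0, 0.4, -1.1]
opening: 0.0336
grip_force: 30.3
```

```bash
python3 - <<'E'
from h import *
S2=get_image('scene')['img'].max(2);o=get_obs();print(o['tool_pos'],o['contact_force'],o['wrist_torque'])
got([.4221,-.2589,.0],40,0)
print(S2[250:278,341]);print(S2[262,324:350]);print(S2[266,324:350]);print(S2[268,324:350])
E
```

```text
[ 0.42123716 -0.25854097  0.00866677] [ 0.43198301 -0.45744636 -0.87971359] [-0.01509061  0.03733633  0.05363444]
turn [ 0.0005 -0.0001  0.002 ] shift [-0.0028  0.0014  0.0289] rows 0.2 0.0 axis [ 0.  0. -1.]
[ 30  29  31  34  41  24  33  25  37  44  49  63  65  73  72  72  72  53
  36  57  95 121 123 116 108 112 120 118]
[219 219 220 219 220 217 210 205 164  95  38  20  23  14  29  33  54  65
  69  60  39  27  25  28  27  36]
[219 219 220 216 204 192 163 131 116  99  69  43  18  35  23  42  60  72
  54  32  31  34  32  36  29  35]
[220 217 209 189 153 126 120 110 110 116 115 101  73  49  36  35  30  36
  32  43  58  81  89  83  87  86]
```

Call:
carry_out:
  rows:
    - [0,0,0,-0.006,0,0,0.5]
    - [0,0,0,-0.006,0,0.007,0.5]
    - [0,0,0,-0.006,0,0.014,0.5]
    - [0,0,0,-0.006,0,0.014,0.5]

```text
t: 29.15
tool_pos: [0.4226, -0.2601, 0.0047]
tool_rot: [1.318, 2.851, 0.002]
contact_force: [-0.1, 1.0, -0.9]
opening: 0.0341
grip_force: 30.3
```

Call:
carry_out:
  rows:
    - [0,0,0,0,0,0.007,0.5]
    - [0,0,0,0,0,0.01,0.5]
    - [0,0,0,0,0,0.01,0.5]

```text
t: 29.45
tool_pos: [0.4228, -0.2601, 0.002]
tool_rot: [1.318, 2.85, 0.002]
contact_force: [0.6, -0.2, -0.7]
opening: 0.0338
grip_force: 30.3
```

```bash
python3 - <<'E'
from h import *
o=get_obs();print(o['tool_pos'],o['contact_force'],o['wrist_torque'])
E
```

```text
[ 0.42275517 -0.26014371  0.0019629 ] [ 0.58775319 -0.18893909 -0.74746947] [ 0.00401125 -0.08420839 -0.01996646]
```

Call:
carry_out:
  rows:
    - [0,0,0,0,0,0.005,0.5]
    - [0,0,0,0,0,0.01,0.5]
    - [0,0,0,0,0,0.01,0.5]

```text
t: 29.75
tool_pos: [0.4229, -0.2602, -0.0009]
tool_rot: [1.318, 2.85, 0.002]
contact_force: [-0.0, 0.0, -1.3]
opening: 0.0335
grip_force: 30.3
```

Call:
carry_out:
  rows:
    - [0,0,0,0,0,0.005,0.5]
    - [0,0,0,0,0,0.008,0.5]
    - [0,0,0,0,0,0.008,0.5]

```text
t: 30.05
tool_pos: [0.4235, -0.2609, -0.0009]
tool_rot: [1.318, 2.85, 0.002]
contact_force: [-5.0, 2.5, 12.2]
opening: 0.0335
grip_force: 31.8
```

Contact comes exactly at nest-floor height, so I release there.

Call:
carry_out:
  rows:
    - [0,0,0,0,0,-0.006,0.5]
    - [0,0,0,0,0,-0.006,0.1]
    - [0,0,0,0,0,-0.006,-0.1]
    - [0,0,0,0,0,-0.006,-0.3]
    - [0,0,0,0,0,-0.006,-0.3]

```text
t: 30.55
tool_pos: [0.4228, -0.2602, -0.0016]
tool_rot: [1.318, 2.85, 0.002]
contact_force: [-0.5, -0.1, -0.7]
opening: 0.0557
grip_force: 0.0
```

Call:
carry_out:
  rows:
    - [0,0,0,0,0,0,-0.3]
    - [0,0,0,0,0,-0.06,-0.35]
    - [0,0,0,0,0,-0.15,-0.4]
    - [0,0,0,0,0,-0.3,-0.4]
    - [0,0,0,0,0,-0.45,-0.4]

```text
t: 31.05
tool_pos: [0.4219, -0.2597, 0.1341]
tool_rot: [-1.319, -2.851, -0.003]
contact_force: [0.5, -0.7, -0.2]
opening: 0.0599
grip_force: 0.0
```

Call:
carry_out:
  rows:
    - [0,0,0,0,0,-0.1,-0.4]
    - [0,0,0,0,0,-0.1,-0.4]

```text
t: 31.25
tool_pos: [0.4253, -0.2627, 0.1699]
tool_rot: [1.313, 2.84, -0.002]
contact_force: [1.0, -1.2, -0.6]
opening: 0.0593
grip_force: 0.0
```

```bash
python3 - <<'E'
from h import *
o=get_obs();print(o['tool_pos'],o['q'])
got([.6,-.12,.165],12,.1)
E
```

```text
[ 0.42532527 -0.26266321  0.16993779] [-7.03352526e-01 -2.46493432e-01  1.93488960e+00  1.80450212e-03
  1.44095602e+00 -1.40810084e+00]
turn [-0.0059  0.0345  0.1576] shift [-0.0146  0.7516  0.0195] rows 4.5 3.4 axis [-0.02   0.098 -0.995]
```

```bash
python3 - <<'E'
from h import *
got([.46,-.13,.17],12,0)
T=dict(np.load('top0.npz'));print('bottle',ray(T,535*.64,270*.64,.1))
E
```

```text
turn [0.0021 0.0034 0.1576] shift [ 0.2621  0.3745 -0.0019] rows 2.7 3.3 axis [ 0.  0. -1.]
bottle [ 0.57340593 -0.29487378  0.1       ]
```

Call:
carry_out:
  rows:
    - [0.002,0.0034,0.158,0.262,0.374,0,-0.4]
    - [0.002,0.0034,0.158,0.262,0.374,0,-0.4]
    - [0.002,0.0034,0.158,0.262,0.374,0,-0.4]
    - [0.002,0.0034,0.158,0.262,0.374,0,-0.4]
    - [0.002,0.0034,0.158,0.262,0.374,0,-0.4]

```text
t: 31.75
tool_pos: [0.4568, -0.1263, 0.1624]
tool_rot: [-1.967, -2.433, -0.0]
contact_force: [0.6, -0.2, 0.7]
opening: 0.0596
grip_force: 0.0
```

```bash
python3 - <<'E'
from h import *
o=get_obs();print(o['tool_pos']); got([.6136,-.139,.124],12,.1)
for n in('scene','top'):
    c=get_image(n);m=(c['img'].max(2)<85).astype(np.uint8);k,l,st,ce=cv2.connectedComponentsWithStats(m)
    for q,X in {'panR':(.6135,-.1345,.072),'nest':(.425,-.2624,.024)}.items():
        p=proj(c,X);i=1+np.argmin(np.hypot(*(ce[1:]-p).T)); print(n,q,p.round(1),ce[i].round(1),st[i],ray(c,*ce[i],X[2]).round(4))
E
```

```text
[ 0.45680569 -0.12626831  0.16243916]
turn [-0.0027  0.0287  0.0004] shift [-0.1523  0.5031  0.1226] rows 3.2 0.6 axis [-0.02   0.098 -0.995]
scene panR [328.9 171.9] [286.6 164.7] [286 163   2   4   7] [ 0.5782 -0.0285  0.072 ]
scene nest [341.8 260.7] [342.  260.4] [334 251  17  20 258] [ 0.426  -0.2625  0.024 ]
top panR [292.4 163.5] [292.4 163.3] [287 158  13  12 116] [ 0.614  -0.1346  0.072 ]
top nest [330.3 219.2] [321. 240.] [321 240   1   1   1] [ 0.3551 -0.2275  0.024 ]
```

Call:
carry_out:
  rows:
    - [0,0.01,0,-0.05,0.17,0,-0.4]
    - [0,0.02,0,-0.1,0.34,0,-0.4]
    - [-0.0027,0.0287,0,-0.152,0.503,0.04,-0.4]
    - [-0.0027,0.0287,0,-0.152,0.503,0.12,-0.4]
    - [-0.0027,0.0287,0,-0.152,0.503,0.12,-0.4]

```text
t: 32.35
tool_pos: [0.6121, -0.1417, 0.1208]
tool_rot: [-1.926, -2.373, -0.094]
contact_force: [-0.9, 0.2, 0.2]
opening: 0.0597
grip_force: 0.0
```

Call:
carry_out:
  rows:
    - [0,0,0,0,0,0,-0.4]
    - [0,0,0,0,0,0,-0.4]

```text
t: 32.55
tool_pos: [0.6137, -0.1416, 0.1276]
tool_rot: [-1.932, -2.381, -0.099]
contact_force: [0.1, -0.7, -0.2]
opening: 0.0595
grip_force: 0.0
```

```bash
python3 - <<'E'
from h import *
o=get_obs();print(o['tool_pos']); got([.6128,-.1312,.043],12,.1)
E
```

```text
[ 0.61365759 -0.14164807  0.1276264 ]
turn [ 0.001   0.0006 -0.0006] shift [0.0069 0.0035 0.2841] rows 1.7 0.0 axis [-0.02   0.098 -0.995]
```

Call:
carry_out:
  rows:
    - [0,0,0,0.007,0.002,0.06,-0.4]
    - [0,0,0,0.007,0.002,0.13,-0.4]
    - [0,0,0,0.007,0.002,0.2,-0.4]
    - [0,0,0,0.007,0.002,0.25,-0.4]
    - [0,0,0,0.007,0.002,0.25,-0.4]

```text
t: 33.05
tool_pos: [0.6103, -0.1304, 0.049]
tool_rot: [-1.927, -2.376, -0.096]
contact_force: [-0.7, -0.2, -0.2]
opening: 0.0597
grip_force: 0.0
```

Call:
carry_out:
  rows:
    - [0,0,0,0,0,0,-0.4]
    - [0,0,0,0,0,0,-0.4]

```text
t: 33.25
tool_pos: [0.6137, -0.1319, 0.0535]
tool_rot: [-1.932, -2.382, -0.099]
contact_force: [-0.4, -0.4, -0.1]
opening: 0.0601
grip_force: 0.0
```

```bash
python3 - <<'E'
from h import *
o=get_obs();print(o['tool_pos'],o['contact_force']); got([.6128,-.1312,.043],12,.1)
E
```

```text
[ 0.61367685 -0.13192725  0.05347243] [-0.36755275 -0.42818148 -0.14299437]
turn [ 0.0013  0.0008 -0.0004] shift [-0.0004 -0.0025  0.035 ] rows 0.2 0.0 axis [-0.02   0.098 -0.995]
```

Call:
carry_out:
  rows:
    - [0,0,0,0,-0.002,0.015,-0.4]
    - [0,0,0,0,-0.002,0.03,-0.4]
    - [0,0,0,0,-0.002,0.03,-0.4]
    - [0,0,0,0,-0.002,0.03,-0.2]

```text
t: 33.65
tool_pos: [0.6117, -0.1307, 0.0427]
tool_rot: [-1.93, -2.38, -0.098]
contact_force: [-0.8, 0.5, -0.4]
opening: 0.0514
grip_force: 0.0
```

Call:
carry_out:
  rows:
    - [0,0,0,0,0,0,0.0]
    - [0,0,0,0,0,0,0.1]
    - [0,0,0,0,0,0,0.5]
    - [0,0,0,0,0,0,0.5]
    - [0,0,0,0,0,0,0.5]

```text
t: 34.15
tool_pos: [0.6123, -0.1309, 0.0434]
tool_rot: [-1.931, -2.381, -0.099]
contact_force: [0.6, 0.1, 1.2]
opening: 0.0347
grip_force: 30.0
```

```bash
python3 - <<'E'
from h import *
o=get_obs();print(o['tool_pos'],o['contact_force'],o['opening'],o['grip_force'])
E
```

```text
[ 0.61233254 -0.13088594  0.04341912] [0.61913404 0.11406892 1.18904185] 0.03472472829688634 29.993750797002576
```

Call:
carry_out:
  rows:
    - [0,0,0,0,0,-0.01,0.5]
    - [0,0,0,0,0,-0.02,0.5]
    - [0,0,0,0,0,-0.03,0.5]
    - [0,0,0,0,0,-0.04,0.5]
    - [0,0,0,0,0,-0.05,0.5]

```text
t: 34.65
tool_pos: [0.6122, -0.1322, 0.0581]
tool_rot: [-1.93, -2.38, -0.098]
contact_force: [0.8, -0.2, -0.9]
opening: 0.0346
grip_force: 29.8
```

Call:
carry_out:
  rows:
    - [0,-0.006,0,0,0,-0.01,0.5]
    - [0,-0.012,0,0,0,-0.025,0.5]
    - [0,-0.018,0,0,0,-0.04,0.5]
    - [0,-0.025,0,0,0,-0.06,0.5]
    - [0,-0.031,0,0,0,-0.08,0.5]

```text
t: 35.15
tool_pos: [0.6127, -0.1344, 0.0824]
tool_rot: [1.978, 2.439, 0.003]
contact_force: [0.5, 0.7, -0.6]
opening: 0.0341
grip_force: 29.8
```

Call:
carry_out:
  rows:
    - [0,0,0,0,0,-0.08,0.5]
    - [0,0,0,0,0,-0.18,0.5]
    - [0,0,0,0,0,-0.25,0.5]
    - [0,0,0,0,0,-0.25,0.5]
    - [0,0,0,0,0,-0.25,0.5]

```text
t: 35.65
tool_pos: [0.6126, -0.1346, 0.1569]
tool_rot: [1.978, 2.439, 0.004]
contact_force: [1.0, 0.3, -1.2]
opening: 0.0347
grip_force: 29.9
```

```bash
python3 - <<'E'
from h import *
o=get_obs();print(o['tool_pos'],o['contact_force'],o['opening'],o['grip_force'])
got([.46,-.13,.165],12,0)
E
```

```text
[ 0.61260019 -0.13461875  0.15694265] [ 0.97535358  0.29406351 -1.1673156 ] 0.03469916707162781 29.87999903911259
turn [ 0.0008 -0.0003 -0.0005] shift [ 0.12   -0.4945 -0.028 ] rows 3.1 0.0 axis [ 0.  0. -1.]
```

Call:
carry_out:
  rows:
    - [0,0,0,0.03,-0.12,0,0.5]
    - [0,0,0,0.06,-0.25,0,0.5]
    - [0,0,0,0.09,-0.38,0,0.5]
    - [0,0,0,0.12,-0.494,0,0.5]
    - [0,0,0,0.12,-0.494,0,0.5]

```text
t: 36.15
tool_pos: [0.4553, -0.1288, 0.1528]
tool_rot: [-1.977, -2.434, -0.001]
contact_force: [0.5, 0.1, -1.1]
opening: 0.0345
grip_force: 30.1
```

```bash
python3 - <<'E'
from h import *
o=get_obs();print(o['tool_pos']);got([.424,-.262,.15],40,0)
T=get_image('top');S=get_image('scene')
for n,c in(('scene',S),('top',T)):
    m=(c['img'].max(2)<85).astype(np.uint8);k,l,st,ce=cv2.connectedComponentsWithStats(m)
    p=proj(c,(.425,-.262,.024));i=1+np.argmin(np.hypot(*(ce[1:]-p).T)); print(n,p.round(1),ce[i].round(1),st[i],ray(c,*ce[i],.024).round(4))
E
```

```text
[ 0.45530053 -0.12878791  0.15284905]
turn [-0.0007 -0.0018 -0.1565] shift [-0.4133 -0.1931  0.0082] rows 2.7 3.3 axis [ 0.  0. -1.]
scene [341.6 260.6] [341.9 260.3] [334 251  17  20 257] [ 0.4261 -0.2624  0.024 ]
top [330.2 219.2] [326. 227.] [326 227   1   1   1] [ 0.3988 -0.2466  0.024 ]
```

Call:
carry_out:
  rows:
    - [0,0,-0.04,-0.1,-0.05,0,0.5]
    - [0,0,-0.08,-0.2,-0.1,0,0.5]
    - [0,0,-0.12,-0.31,-0.15,0,0.5]
    - [0,-0.0018,-0.1565,-0.413,-0.193,0,0.5]
    - [0,-0.0018,-0.1565,-0.413,-0.193,0,0.5]

```text
t: 36.75
tool_pos: [0.4289, -0.2663, 0.1555]
tool_rot: [1.328, 2.843, -0.003]
contact_force: [-0.2, 0.9, -0.7]
opening: 0.0344
grip_force: 30.1
```

Call:
carry_out:
  rows:
    - [0,0,0,0,0,0,0.5]
    - [0,0,0,0,0,0,0.5]

```text
t: 36.95
tool_pos: [0.4294, -0.2624, 0.1556]
tool_rot: [1.324, 2.845, -0.0]
contact_force: [-1.2, 0.1, -1.3]
opening: 0.0343
grip_force: 30.1
```

```bash
python3 - <<'E'
from h import *
o=get_obs();print(o['tool_pos']);got([.425,-.2624,.06],40,0)
E
```

```text
[ 0.42940945 -0.26243108  0.15559198]
turn [0.0004 0.0011 0.0004] shift [ 0.0107 -0.0116  0.3186] rows 1.9 0.0 axis [ 0.  0. -1.]
```

Call:
carry_out:
  rows:
    - [0,0.001,0,0.0105,-0.0116,0.05,0.5]
    - [0,0.001,0,0.0105,-0.0116,0.14,0.5]
    - [0,0.001,0,0.0105,-0.0116,0.23,0.5]
    - [0,0.001,0,0.0105,-0.0116,0.29,0.5]
    - [0,0.001,0,0.0105,-0.0116,0.33,0.5]

```text
t: 37.45
tool_pos: [0.4234, -0.2614, 0.0542]
tool_rot: [-1.324, -2.847, -0.002]
contact_force: [0.4, -0.1, -0.6]
opening: 0.0343
grip_force: 30.1
```

Call:
carry_out:
  rows:
    - [0,0,0,0,0,0,0.5]
    - [0,0,0,0,0,0,0.5]
    - [0,0,0,0,0,0,0.5]

```text
t: 37.75
tool_pos: [0.4256, -0.2639, 0.0586]
tool_rot: [1.324, 2.844, -0.001]
contact_force: [-0.7, -0.6, 0.0]
opening: 0.0343
grip_force: 30.1
```

```bash
python3 - <<'E'
from h import *
S=get_image('scene');o=get_obs();print(o['tool_pos'],o['contact_force']);got([.425,-.2624,.045],40,0)
g=S['img'].max(2)
for r in range(238,272,2): print(r,g[r,326:362])
p=o['tool_pos'];print('held base/body mid',proj(S,[p[0],p[1],p[2]+.0077]),proj(S,[p[0],p[1],p[2]+.02]),'cap top1',proj(S,[.425,-.2624,.045]))
cv2.imwrite('pics/st.png',S['img'])
E
```

```text
[ 0.42562672 -0.26399598  0.0586917 ] [-0.40886528 -0.10801288 -0.27931002]
turn [0.0005 0.0014 0.0004] shift [0.0056 0.0018 0.0456] rows 0.3 0.0 axis [ 0.  0. -1.]
238 [219 220 220 219 220 219 218 219 218 221 228 233 233 235 232 191 109  51
  31  30  24  42  37  31  23  26  31  28  26  31  22  31  36  27  36  33]
240 [220 218 218 219 219 219 217 220 218 224 230 233 233 234 231 184 101  43
  31  36  31  39  35  24  27  33  31  34  33  33  32  36  37  24  26  32]
242 [219 219 220 218 218 220 217 219 219 219 223 230 233 231 203 131  60  33
  37  36  30  26  28  33  34  30  22  32  24  31  26  23  36  26  28  29]
244 [218 219 220 219 218 218 220 220 219 219 218 222 229 224 159  74  31  24
  23  30  40  30  32  29  28  34  37  23  35  32  22  27  38  20  27  27]
246 [220 219 219 220 218 219 219 218 221 220 219 220 220 197 132  62  27  30
  36  33  43  35  35  32  23  26  29  29  34  37  31  32  32  51  67  69]
248 [219 220 220 219 220 219 219 220 219 220 219 221 204 154  87  37  29  38
  33  33  34  34  42  44  39  34  24  31  29  29  32  33  48  71  81  82]
250 [218 220 218 220 218 219 
[... 1041 characters left out ...]
216 214 192 201 182 124  61  26  33  29  22  35  25  28  31  32
  28  15  32  39  61  93 128 148 154 157 156 152 138 127 141 172 194 205]
266 [219 217 215 215 201 195 198 174 118  51  22  33  30  32  29  22  31  31
   7  20  38  72 108 124 127 137 148 157 157 156 156 150 135 127 136 154]
268 [219 217 201 210 211 184 164 147 128  90  51  24  26  20  23  23  24  28
  28  35  65 106 121 121 118 127 142 154 159 155 157 156 154 150 144 134]
270 [219 218 213 202 199 186 141 114 114 116 105  86  78  59  46  47  48  59
  76  93 114 120 127 120 123 121 126 138 151 155 159 158 155 156 158 157]
held base/body mid [345.7721591 252.4314843] [346.77248723 249.87085911] cap top1 [343.32804237 256.62302125]
```

Call:
carry_out:
  rows:
    - [0,0.001,0,0.0056,0.0018,0,0.5]
    - [0,0.001,0,0.0056,0.0018,0.02,0.5]
    - [0,0.001,0,0.0056,0.0018,0.04,0.5]
    - [0,0.001,0,0.0056,0.0018,0.05,0.5]
    - [0,0.001,0,0.0056,0.0018,0.05,0.5]

```text
t: 38.3
tool_pos: [0.4234, -0.2612, 0.0411]
tool_rot: [-1.325, -2.846, -0.003]
contact_force: [-0.2, -0.0, -0.6]
opening: 0.0342
grip_force: 30.1
```

Call:
carry_out:
  rows:
    - [0,0,0,0,0,0,0.5]
    - [0,0,0,0,0,0,0.5]

```text
t: 38.5
tool_pos: [0.4242, -0.2618, 0.0424]
tool_rot: [-1.326, -2.848, -0.002]
contact_force: [-0.2, -0.8, -1.9]
opening: 0.0345
grip_force: 30.1
```

```bash
python3 - <<'E'
from h import *
o=get_obs();print(o['tool_pos'],o['contact_force']);got([.425,-.2624,.038],40,0)
E
```

```text
[ 0.42419796 -0.26184063  0.04237387] [-0.19740907 -0.8349036  -1.85864594]
turn [ 0.0004 -0.0003  0.0004] shift [-0.0032  0.0008  0.0146] rows 0.1 0.0 axis [ 0.  0. -1.]
```

Within 1 mm of target, so I lower it in small steps until it touches.

Call:
carry_out:
  rows:
    - [0,0,0,-0.003,0,0.005,0.5]
    - [0,0,0,-0.003,0,0.01,0.5]
    - [0,0,0,-0.003,0,0.01,0.5]

```text
t: 38.8
tool_pos: [0.4245, -0.2623, 0.039]
tool_rot: [-1.326, -2.847, -0.003]
contact_force: [-1.1, -0.4, -0.3]
opening: 0.0345
grip_force: 30.1
```

Call:
carry_out:
  rows:
    - [0,0,0,0,0,0.004,0.5]
    - [0,0,0,0,0,0.004,0.5]

```text
t: 39.0
tool_pos: [0.4245, -0.2623, 0.0378]
tool_rot: [-1.325, -2.847, -0.003]
contact_force: [0.7, -0.4, -1.6]
opening: 0.0342
grip_force: 30.1
```

Call:
carry_out:
  rows:
    - [0,0,0,0,0,0.004,0.5]
    - [0,0,0,0,0,0.004,0.5]

```text
t: 39.2
tool_pos: [0.425, -0.2629, 0.0376]
tool_rot: [1.326, 2.848, 0.002]
contact_force: [-1.3, 1.2, 3.3]
opening: 0.0342
grip_force: 30.6
```

Contact is at the predicted height. I release slowly and go straight up.

Call:
carry_out:
  rows:
    - [0,0,0,0,0,-0.002,0.25]
    - [0,0,0,0,0,-0.002,0.1]
    - [0,0,0,0,0,-0.002,-0.05]
    - [0,0,0,0,0,-0.002,-0.2]
    - [0,0,0,0,0,-0.002,-0.35]

```text
t: 39.7
tool_pos: [0.4246, -0.2623, 0.0373]
tool_rot: [-1.326, -2.847, -0.003]
contact_force: [0.3, 1.5, 0.3]
opening: 0.0576
grip_force: 0.0
```

Call:
carry_out:
  rows:
    - [0,0,0,0,0,0,-0.4]
    - [0,0,0,0,0,0,-0.4]
    - [0,0,0,0,0,-0.05,-0.4]
    - [0,0,0,0,0,-0.12,-0.4]
    - [0,0,0,0,0,-0.2,-0.4]

```text
t: 40.2
tool_pos: [0.4244, -0.2623, 0.0985]
tool_rot: [-1.325, -2.847, -0.003]
contact_force: [0.2, -0.7, 0.1]
opening: 0.0599
grip_force: 0.0
```

Call:
carry_out:
  rows:
    - [0,0,0,0,0,-0.15,-0.4]
    - [0,0,0,0,0,-0.3,-0.4]
    - [0,0,0,0.2,-0.2,-0.3,-0.4]
    - [0,0,0,0.4,-0.2,-0.3,-0.4]
    - [0,0,0,0.4,-0.2,-0.3,-0.4]

```text
t: 40.7
tool_pos: [0.3001, -0.2088, 0.1889]
tool_rot: [1.327, 2.847, 0.002]
contact_force: [0.8, 1.1, 0.4]
opening: 0.0602
grip_force: 0.0
```

```bash
python3 - <<'E'
from h import *
S=get_image('scene');T=get_image('top');o=get_obs();print(o['t'],o['tool_pos'],o['contact_force'])
for n,c in(('scene',S),('top',T)):
    m=(c['img'].max(2)<85).astype(np.uint8);k,l,st,ce=cv2.connectedComponentsWithStats(m)
    p=proj(c,(.425,-.2624,.045));i=1+np.argmin(np.hypot(*(ce[1:]-p).T)); print(n,p.round(1),ce[i].round(1),st[i],ray(c,*ce[i],.045).round(4))
    print([proj(c,(.425,-.2624,z)).round(1).tolist() for z in(.003,.087)])
g=S['img'].max(2)
for r in range(234,274,2): print(r,*(f'{x:3d}' for x in g[r,328:360]))
E
```

```text
40.8 [ 0.29947662 -0.20804153  0.18865055] [ 0.76716144 -0.62980661  0.83343574]
scene [343.3 256.6] [343.5 256.1] [334 243  20  28 376] [ 0.4265 -0.2623  0.045 ]
[[340.2, 264.6], [346.7, 248.0]]
top [331.4 218.9] [331.9 218.6] [325 214  15  11 129] [ 0.4261 -0.264   0.045 ]
[[329.1, 219.5], [333.9, 218.4]]
234 233 233 233 233 232 232 233 235 234 234 232 234 232 232 233 234 234 233 234 234 231 233 233 234 233 230 224 224 229 224 220 222
236 235 234 232 233 231 234 234 233 232 233 234 231 235 233 233 234 233 231 233 233 234 234 233 234 232 232 233 229 220 221 226 229
238 234 232 234 233 232 234 233 233 232 233 233 233 233 233 233 233 233 232 233 234 233 231 232 234 232 233 232 234 232 232 228 227
240 234 233 233 234 233 232 234 233 233 233 234 232 234 232 233 234 227 225 224 228 230 229 233 233 233 233 234 233 232 234 230 227
242 233 233 234 233 234 233 233 233 234 233 234 233 220 183 153 130 110  99  94 102 116 133 165 207 228 233 234 234 233 233 234 233
244 232 232 233 234 232 234 234 233 233 234 223 185 121  78  61  62  58  57  58  59  57  59  64  90 144 202 228 234 234 232 233 232
[... 1148 characters left out ...]
 122 163 189 214 223 203 163 165 191 208
264 208 226 207 206 184 124  67  30  23  22  33  29  29  38  30  31  25  34  29  50  79 104 128 146 155 165 200 215 211 184 162 169
266 231 228 213 202 202 177 121  58  21  28  29  18  31  31  32  10  31  26  42  88 136 148 139 147 156 155 154 164 203 221 204 171
268 223 227 227 199 189 205 186 138  85  42  28  27  23   7  28  24  28  43  87 137 157 145 146 150 153 156 157 154 165 204 228 229
270 229 221 224 224 197 183 210 220 195 167 138 104  73  57  60  81 106 131 152 155 154 150 151 148 154 148 153 156 171 210 230 234
272 232 230 227 225 225 217 188 174 195 213 223 224 208 197 195 199 203 195 178 163 149 143 150 154 152 152 157 165 190 224 231 233
```

Both tubs stand stacked, with the cap top at (346,248) as expected. I'll check quickly that the bystanders haven't moved, then hand in.

```bash
python3 - <<'E'
from h import *
S=get_image('scene')['img'];A=np.load('scene0.npz')['img']
for n,(u,v) in {'loupe':(262,284),'vial':(386,310),'petri':(572,404),'blue':(208,260),'green':(238,237),'brown':(455,338),'marker':(296,228)}.items():
    u,v=int(u*.64),int(v*.64);a=A[v-11:v+12,u-11:u+12];r=cv2.matchTemplate(S[v-17:v+18,u-17:u+18],a,cv2.TM_CCOEFF_NORMED);_,s,_,l=cv2.minMaxLoc(r);print(n,round(s,2),(l[0]-6,l[1]-6))
finish_job()
E
```

```text
loupe -0.17 (2, -6)
vial 0.05 (1, 2)
petri 0.88 (0, 0)
blue 0.29 (-6, -2)
green 0.33 (4, 5)
brown 0.45 (2, 0)
marker 0.36 (-1, 6)
the job is handed in; nothing more can be done
```

The job is handed in: the left pan dropped, so tub_1 stands in the storage nest with tub_2 upright on top, both on their own at about 41 s; my last bystander check matched only the petri dish as unmoved (matches for the loupe, vial, marker stand and coloured look-alikes were too poor to tell, possibly because the arm was in view), and I handed in without rechecking.

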